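# Lock the sloping-lid spice bin with its hasp bolt and pin

## Robot

A 6-joint arm with a two-finger parallel gripper is mounted at the origin on the work surface. World frame = base frame: x ahead of the robot, y to its left, z up, the work surface at z = 0. Lengths are in m, angles in rad, forces in N, time in s.
With the tool pointing down it reaches from about 0.35 to 0.875 m from the base axis. Payload 4.2 kg.
Tool frame: the origin (TCP) lies midway between the tips of the shut fingers; the grasp point (between the pads) lies 19 mm behind it; z points along the fingers, y is the direction in which the jaws open and shut (so a half turn about z gives the same grasp; the last joint's range is limited). The gripper opens to 87 mm and grips with 3 to 60 N. Pads are 19 mm wide; open, the fingers measure 117 mm over their backs; the gripper's body (75 mm by 190 mm) begins 51 mm behind the grasp point.
Start: joints at [-0.99, 0.385, 0.008, 0, -1.194, -0.259], TCP at [0.198, -0.593, 0.223] pointing down, gripper open.
Joint ranges: [-3.14, 3.14], [-1.21, 2.06], [-1.07, 1.41], [-3.16, 2.05], [-2.99, -0.16], [-3.1, 3.1]. Speed limits (rad/s): [2.79, 2.79, 3.14, 3.14, 3.14, 3.14].

## Interface

Orientations are given as a 3x3 rotation matrix whose columns are the frame's x, y, z axes.
In Python, from rig import observe, capture, camera_model, job_done, find_in, outline_of, place_of gives the robot as it stands. The module is installed in compiled form; this text tells all that it offers.
- The arm moves only by the tool drive_tool, never from a script. Its argument "increments" is a list of rows, each a list of 3 entries, a list of its own where there are three numbers: the shift along the tool's x, y, z normalised to -1 to 1, where 1 is 0.5 m, then the turn, a rotation vector about the tool's x, y, z normalised to -1 to 1, where 1 is 360 degrees, then the opening, from 0 (shut) to 1 (fully open). In form: [[[tx, ty, tz], [wx, wy, wz], fingers], ...]. A call has 1 to 20 rows; each row is the pose to reach, as a shift and turn from the pose commanded when the call began, along the tool's axes at that moment, turning the shorter way round; what a row does not reach only later rows make up. A row lasts 1/8 s, in which the tool goes at most 62.5 mm and 10.7 degrees, less where a joint would pass 70% of its speed; a pose out of reach is approached as far as the arm can. A call with a number of a shift or a turn outside -1 to 1 is refused whole. A call with a gripper value outside its range is refused whole. The fingers move at their own pace and stop on an object; the grip force is fixed at half the most. Time passes only in rows, so rows that repeat a pose let the fingers close. It gives the time, the measured TCP pose, the force and the opening at its end, in the units of the state.
- observe(): the state, without advancing time (a new reading comes with each control period).
- capture(name): name is "side" or "top"; returns the picture (480x640x3 uint8, blue, green, red); there is no depth.
- camera_model(name): a dict with "intrinsics" (3x3 intrinsics, pixels), "R" (3x3) and "t" (3): a world point X has camera coordinates R X + t. Camera axes: x right, y down, z forward; pixel columns grow to the right and rows downward; lengths in m; the calibration is good to about 2 mm. A picture is of the moment at which its call begins. camera_model takes no time and is no camera call.
- job_done(): hands the job in, once; it reports no verdict.
Trained networks look in the newest picture that a camera, given by its name, has taken for a name from the list of things; names that differ only in an ending like _2 or _b are one class to them, and where a whole thing is asked for, a point or a joint stands for the part that bears it (a point fixed in the world has none). Each returns a list of dicts, best first, with "conf" (0 to 1); they miss things now and then, are a little off and sometimes report something else, mostly with a low value. They report only what shows in the picture. A call takes as long as a camera call.
- find_in(camera, thing): "pixel" ([column, row] in pixels, amid what is visible of it).
- outline_of(camera, thing): "region" (480x640 bool, what is visible of it) and "pixel" ([column, row] in pixels, amid what is visible of it).
- place_of(camera, thing): "pixel" ([column, row] in pixels: a listed point, or the origin of a listed thing).
The state is a dict: "time_s": time; "qpos": joint angles; "joint_vel": joint speeds; "joint_torque": joint torques, N m; "ee_pos": TCP position; "eef_rot": TCP orientation; "contact_force": force on the tool from outside, world axes, zero at the start; "torque": the same for the moment, N m; "grip_width": opening from 0.0 (shut) to 1.0 (fully open).
Only numpy, scipy, OpenCV 4.12 (cv2) and the standard library are available. Lean on these libraries where they do the work, as an engineer would, in place of code of your own. Each camera call takes 0.05 s, during which the arm holds its last target.

## Task

Lock up the spice bin, whose sloping lid is already shut: shoot its bolt fully home down into the keeper while the hasp is still up, then swing the hasp down flat over the staple. Then take the loose square-headed pin from the bench and push it down the slope through the staple's loop, above the hasp, until its head comes up against the staple, and let go. Do not shift or knock over the tins, the tape roll and the carton cutter on the bench.

Things in the scene. Friction and masses are not known exactly. Their poses are not given: they have to be found in the camera images.
- bin: Grey sheet-steel bin with a white sloping lid, 320 mm wide, 340 mm deep, fixed. Origin under its centre, x from its front to its back (left and right are as seen facing its front), z up. Front wall 105 mm high; from there the slope climbs at 35 degrees for 340 mm to a flat top 300 mm up. Fixed trays of tins fill the bench's far corners: 232 mm high at the robot's right, 105 mm at its left.
- loop (a point): The staple, an upright loop of 6 mm round steel bar fixed on the lid. This point: centre of its opening above the closed hasp, 18 mm wide (y), from 11 mm below (upper face of the closed hasp) to 11 mm above; bar's top 17 mm above. Axes: x up the slope, y level to the left, z square out of the lid (35 degrees off vertical). The pin goes in along -x. Lid face 23 mm below.
- bolt (a joint): Slide of the bolt, m: 0 drawn back up the slope, 0.045 home in the keeper. A 14 mm rod, 205 mm long, along loop x, 52 mm to the right (-y) of the staple, axis 8 mm below (-z) the loop point. Stays where left; 3 N moves it down, 8 N up. The hasp rides on it, its middle level with the staple when home, 45 mm further up the slope when drawn.
- guide (a point): Top centre of the upper of two fixed guides round the rod, blocks 26 mm wide (y), 14 mm long, 22 mm high; this one is 96 mm up the slope from the staple, the other 48 mm down. Axes as loop.
- hasp (a joint): Swing of the hasp about the rod's axis, rad: 0 square out of the lid, positive leaning left to the staple, 1.571 flat over it. A steel leaf 6 mm thick, 50 mm wide along the rod, reaching 93 mm from its axis, mid-plane 6 mm left of it when upright. Its 40 x 15 mm slot passes the staple only with the bolt home. Stays put up to about 0.8 rad, then falls by itself; about 1 N pushes it.
- hasp_lip (a point): Centre of the rolled lip, an 11 mm round bead 50 mm long on the free edge of the hasp, 88 mm from the rod's axis. Axes: x up the slope along the bead, z outward along the leaf.
- lid_handle (a point): Middle of the lid's pull handle: a 10 mm steel bar, 80 mm long across the slope (y), its top 35 mm above the lid frame. Not used. Axes as loop.
- pin_head (a point): Loose steel locking pin, about 0.15 kg, lying level on the bench: the centre of its square head, 34 mm long (x) and 22 x 22 mm across, 11 mm above the bench. The round shank, 9 mm thick and 60 mm long with a tapered tip, points to -x from the head's face. It balances within the head.
- pin_tip (a point): End of the pin's shank, 77 mm from the head's centre.
- tin0_mid (a point): Standing white spice tin, 67 mm across, 102 mm tall; centre at mid-height. Bystander.
- tin1_mid (a point): A second such tin, 67 mm across, 102 mm tall; centre at mid-height. Bystander.
- tape_mid (a point): Roll of brown packing tape lying flat, 96 mm across, 50 mm high; its centre. Bystander.
- cutter_mid (a point): Grey carton cutter lying on the bench along the bin's front wall, 150 mm long (x), 32 mm wide, 22 mm high; its centre, 9 mm up. Bystander.

How it is judged:
On the way, in this order (a step that is already met when the one before it is completed fails the run):
1. the bolt is shot home while the hasp still stands (value of joint bolt above 0.0395 m and value of joint hasp below 1 rad), for 0.1 s.
2. the hasp lies flat over the staple with the bolt home (value of joint bolt above 0.0395 m and value of joint hasp above 1.47 rad), for 0.2 s.
At the end, for the whole second after the job is handed in: The bolt is within 5 mm of fully home, the hasp lies within 0.1 rad of flat over the staple, and the pin lies at rest through the staple's loop above the hasp, shank pointing down the slope, its head within about 7 mm of touching the staple, released (all of step 2 and x of pin_head in the frame of loop between 0.014 and 0.027 m and y of pin_head in the frame of loop between -0.01 and 0.01 m and z of pin_head in the frame of loop between -0.01 and 0.01 m and x of pin_tip in the frame of loop below -0.045 m and y of pin_tip in the frame of loop between -0.022 and 0.022 m and z of pin_tip in the frame of loop between -0.025 and 0.025 m and linear speed of pin below 0.02 m/s).
It fails at once if a tin, the tape roll or the carton cutter is shifted by more than 30 mm, or a tin is tipped over (distance of any of tin0_mid, tin1_mid, tape_mid, cutter_mid from where it was at the start of the episode above 0.03 m or angle between any of tin0_mid, tin1_mid's own z axis and vertical above 0.5 rad).
It also fails if it takes over 72 s, if anything falls off the work surface, if the arm or the gripper's body presses on something with over 40 N, if the wrist force passes 120 N, or if a joint passes its speed limit or range.

## Working session

There is one attempt and no reset: what is moved stays moved. The work goes in short steps, Python scripts to look and compute and a tool call to move; the robot and the scene stay as the last step left them, time stands still between calls to the robot, and variables do not carry over. Pictures are saved under pics/ and viewed, and the job is handed in when it is done.

Besides the shell and the picture viewer there is one more tool, called after "Emit:" as name(argument=value, ...) on one line, values as JSON. drive_tool: Moves the arm, as the interface text tells. Its arguments: {"type":"object","properties":{"increments":{"type":"array","items":{"type":"array"}}},"required":["increments"]}

```bash
ls; mkdir -p pics
python3 - <<'E'
from rig import *
import cv2,numpy as np
o=observe()
for k,v in o.items(): print(k,np.round(v,4).tolist())
for c in("side","top"):
    m=camera_model(c); print(c,{k:np.round(v,4).tolist() for k,v in m.items()})
    im=capture(c); cv2.imwrite(f"pics/{c}0.png",im)
    for t in "bin loop guide hasp_lip lid_handle pin_head pin_tip tin0_mid tin1_mid tape_mid cutter_mid".split():
        r=place_of(c,t)
        print(t,[(np.round(d['pixel'],1).tolist(),round(float(d['conf']),2)) for d in r[:3]])
print(observe()['time_s'])
E
```

```text
pics
time_s 0.0
qpos [-0.9904, 0.3856, 0.0066, -0.0005, -1.194, -0.2586]
joint_vel [-0.0015, 0.0015, -0.0003, 0.0013, -0.0021, 0.0002]
joint_torque [-0.0007, -39.0662, 18.7405, 4.2201, 0.0109, -0.0002]
ee_pos [0.1975, -0.5923, 0.2214]
eef_rot [[-0.9487, -0.3161, -0.0008], [-0.3161, 0.9487, 0.0021], [0.0001, 0.0022, -1.0]]
contact_force [-0.0421, -0.218, -0.2239]
torque [0.0439, 0.02, -0.0038]
grip_width 0.9975
side {'intrinsics': [[548.7146, 0.0, 319.4087], [0.0, 548.7146, 242.9462], [0.0, 0.0, 1.0]], 'R': [[-0.695, -0.719, -0.006], [-0.4771, 0.4674, -0.7442], [0.5379, -0.5144, -0.6679]], 't': [0.3883, 0.3946, 1.011]}
bin []
loop [([355.6, 217.2], 0.51)]
guide [([321.2, 188.3], 0.89)]
hasp_lip [([360.9, 168.6], 0.97)]
lid_handle [([380.2, 255.0], 0.96), ([360.6, 168.8], 0.28)]
pin_head [([253.9, 413.6], 0.65)]
pin_tip [([261.2, 381.5], 0.79), ([392.9, 250.3], 0.7), ([382.6, 254.0], 0.63)]
tin0_mid [([445.8, 241.3], 0.71)]
tin1_mid [([418.2, 196.0], 0.69)]
tape_mid [([167.4, 381.6], 0.95)]
cutter_mid [([390.2, 248.3], 0.7)]
top {'intrinsics': [[557.7174, 0.0, 323.9444], [0.0, 557.7174, 239.6062], [0.0, 0.0, 1.0]], 'R': [[0.0224, -0.9997, 0.0116], [-0.9885, -0.0239, -0.1493], [0.1495, -0.0081, -0.9887]], 't': [-0.0299, 0.5731, 1.2216]}
bin []
loop [([147.4, 233.6], 0.56), ([374.3, 249.0], 0.43)]
guide [([357.6, 196.6], 0.96)]
hasp_lip [([405.2, 210.8], 0.83)]
lid_handle [([351.1, 297.0], 0.71)]
pin_head [([179.0, 308.6], 0.82)]
pin_tip [([203.7, 284.3], 0.66)]
tin0_mid []
tin1_mid [([498.3, 239.6], 0.72)]
tape_mid [([149.1, 233.9], 0.74)]
cutter_mid [([421.6, 262.7], 0.58)]
1.2
```

View pics/side0.png

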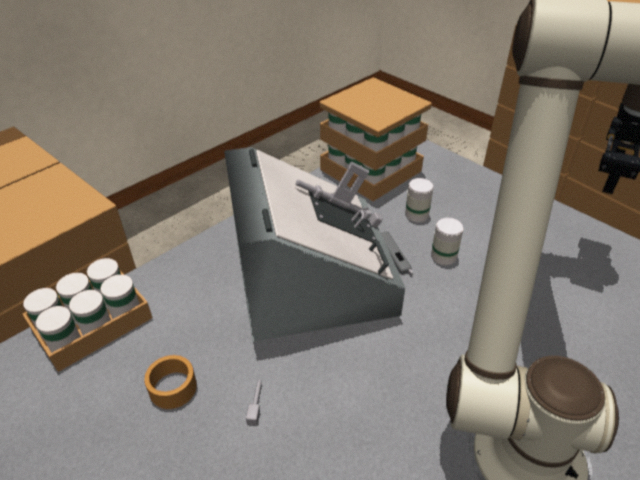

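View pics/top0.png

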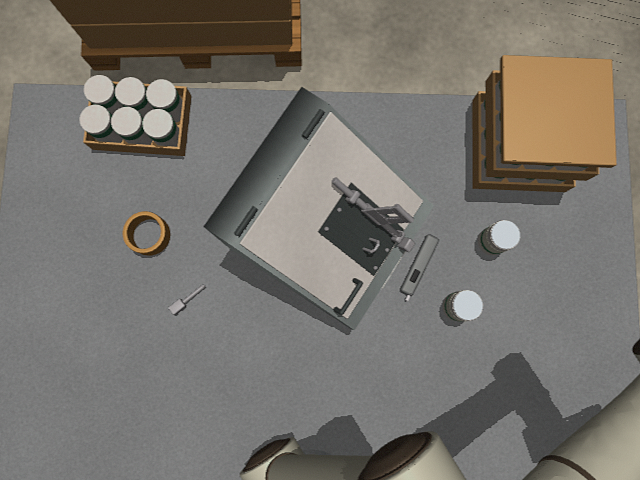

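```bash
cat > h.py <<'E'
import numpy as np,cv2
from rig import *
M={c:camera_model(c) for c in("side","top")}
def proj(c,X):
    m=M[c];K,R,t=[np.array(m[k]) for k in("intrinsics","R","t")]
    X=np.atleast_2d(X); p=(X@R.T+t)@K.T
    return p[:,:2]/p[:,2:]
def tri(ps,pt):
    P=[np.array(M[c]["intrinsics"])@np.c_[np.array(M[c]["R"]),np.array(M[c]["t"])] for c in("side","top")]
    X=cv2.triangulatePoints(P[0],P[1],np.array(ps,float).reshape(2,1),np.array(pt,float).reshape(2,1))[:,0]
    X=X[:3]/X[3]
    e=[np.linalg.norm(proj("side",X)[0]-ps),np.linalg.norm(proj("top",X)[0]-pt)]
    return X,e
def onz(c,px,z):
    m=M[c];K,R,t=[np.array(m[k]) for k in("intrinsics","R","t")]
    d=R.T@np.linalg.solve(K,[px[0],px[1],1]);C=-R.T@t
    return C+d*(z-C[2])/d[2]
def crop(c,n,x0,y0,x1,y1,im=None):
    if im is None: im=capture(c)
    k=min(800//(x1-x0),600//(y1-y0))
    cv2.imwrite(f"pics/{n}.png",cv2.resize(im[y0:y1,x0:x1],None,fx=k,fy=k,interpolation=cv2.INTER_CUBIC));print(n,'scale',k)
E
python3 - <<'E'
from h import *
s=cv2.imread("pics/side0.png");t=cv2.imread("pics/top0.png")
crop("side","s1",220,140,420,290,s); crop("top","t1",300,150,460,270,t)
for n,a,b in[("guide",(321.2,188.3),(357.6,196.6)),("lip",(360.9,168.6),(405.2,210.8)),("handle",(380.2,255),(351.1,297)),("loop",(355.6,217.2),(374.3,249)),("pinhead",(253.9,413.6),(179,308.6)),("pintip",(261.2,381.5),(203.7,284.3)),("tape",(167.4,381.6),(149.1,233.9)),("tin1",(418.2,196),(498.3,239.6))]:
    X,e=tri(a,b);print(n,X.round(4),np.round(e,1))
E
```

```text
s1 scale 4
t1 scale 5
guide [ 0.6298 -0.0774  0.242 ] [0.4 0.4]
lip [ 0.5966 -0.1669  0.2687] [0.7 0.9]
handle [ 0.4411 -0.0714  0.1677] [1. 1.]
loop [ 0.5418 -0.1109  0.1897] [4.  4.4]
pinhead [0.4143 0.3112 0.0145] [1.9 1.6]
pintip [0.4674 0.2558 0.0102] [0.6 0.6]
tape [0.5858 0.3915 0.021 ] [3.7 3.1]
tin1 [ 0.5819 -0.4001  0.0755] [1.8 2.1]
```

View pics/s1.png

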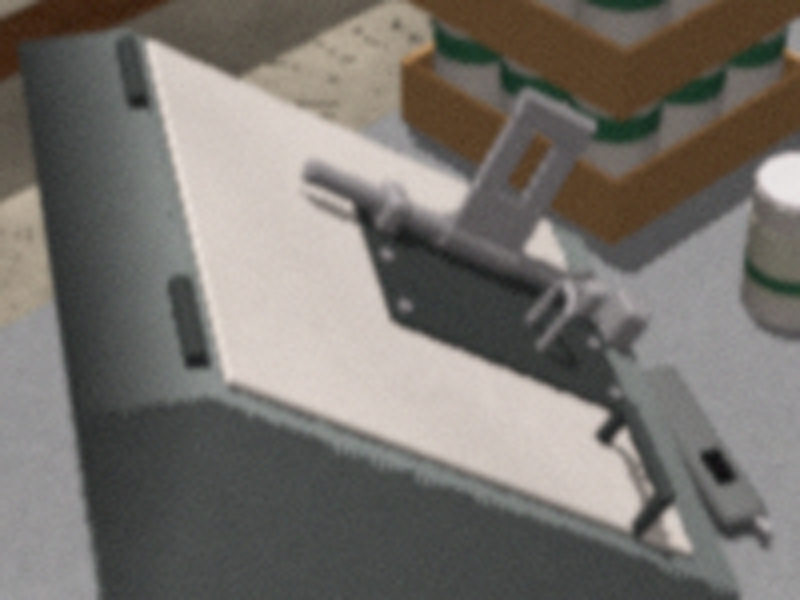

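View pics/t1.png

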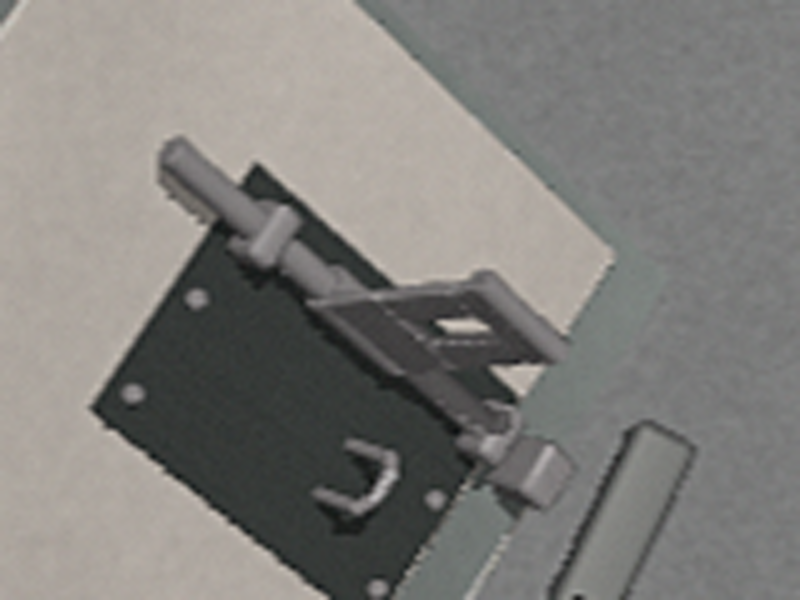

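```bash
cat > fit.py <<'E'
from h import *
from scipy.optimize import least_squares
a=np.radians(35)
def frame(p):
    x,y,z,w=p[:4]
    c,s=np.cos(w),np.sin(w)
    Rz=np.array([[c,-s,0],[s,c,0],[0,0,1]])
    Ry=np.array([[np.cos(a),0,-np.sin(a)],[0,1,0],[np.sin(a),0,np.cos(a)]])
    return Rz@Ry,np.array([x,y,z])
def pts(p):
    th=p[4]; gz=p[5]
    y,z=0.006,0.088
    ly=-0.052+y*np.cos(th)+z*np.sin(th); lz=-0.008-y*np.sin(th)+z*np.cos(th)
    return dict(guide=(0.096,-0.052,gz),lip=(0.045,ly,lz),bar=(0,0,0.014))
def world(p,X):
    R,t=frame(p); return R@np.array(X)+t
obs={("side","guide"):(321.2,188.3),("top","guide"):(357.6,196.6),("side","lip"):(360.9,168.6),("top","lip"):(405.2,210.8),
("side","bar"):(363.2,213.2),("top","bar"):(376,247.6)}
def res(p):
    P=pts(p);r=[]
    for (c,n),px in obs.items(): r+=list(proj(c,world(p,P[n]))[0]-px)
    r.append((p[5]-0.001)/0.002)
    return np.array(r)
if __name__=="__main__":
    for w in (2.2,):
        s=least_squares(res,[.54,-.11,.19,w,0,0]); p=s.x
        print(p.round(4),np.round(s.fun,1))
    R,t=frame(p);print(R.round(3));np.save("p.npy",p)
    # compare w/ bin yaw from pixel corners: draw overlay
    for c,b in(("side",(220,140,420,290)),("top",(300,150,460,270))):
        im=cv2.imread(f"pics/{c}0.png");k=4 if c=="side" else 5
        im=cv2.resize(im[b[1]:b[3],b[0]:b[2]],None,fx=k,fy=k,interpolation=cv2.INTER_CUBIC)
        def d(X,col):
            q=(proj(c,world(p,X))[0]-b[:2]+.5)*k; return tuple(int(v) for v in q)
        def L(A,B,col): cv2.line(im,d(A,0),d(B,0),col,1,cv2.LINE_AA)
        for s1 in(-.012,.012): L((0,s1,-.023),(0,s1,.014),(0,0,255))
        L((0,-.012,.014),(0,.012,.014),(0,0,255))
        L((-.06,-.052,-.008),(.15,-.052,-.008),(0,255,0))
        P=pts(p)
        L((.02,P['lip'][1],P['lip'][2]),(.07,P['lip'][1],P['lip'][2]),(255,0,0))
        for gx in(.096,-.048):
            for e in(-.007,.007): L((gx+e,-.065,P['guide'][2]),(gx+e,-.039,P['guide'][2]),(0,255,255))
        cv2.imwrite(f"pics/ov_{c}.png",im)
E
python3 fit.py
```

```text
[ 5.417e-01 -1.128e-01  1.854e-01  9.316e-01 -3.095e-01 -9.000e-04] [ 1.   0.2  1.1 -0.5 -1.6 -1.5 -1.3  0.4  0.7  1.3  0.1 -0.  -0.9]
[[ 0.489 -0.803 -0.342]
 [ 0.657  0.597 -0.46 ]
 [ 0.574  0.     0.819]]
```

View pics/ov_side.png

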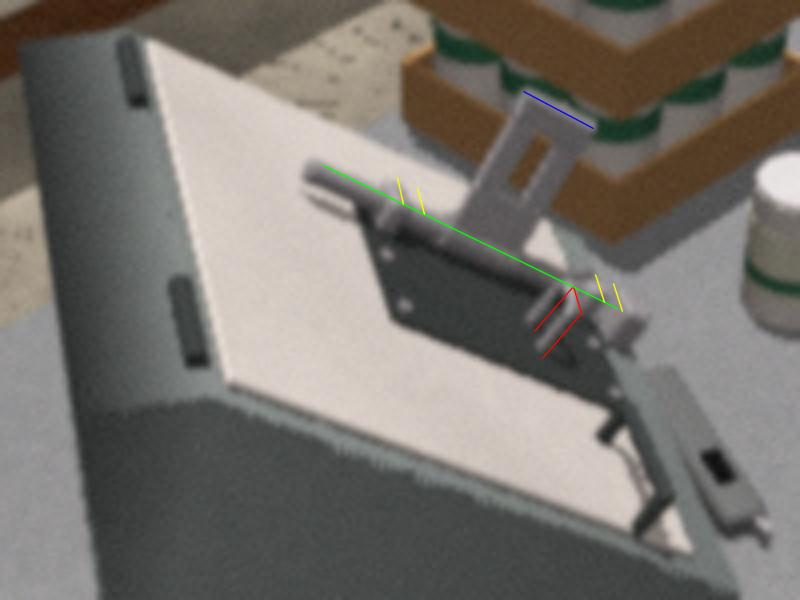

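View pics/ov_top.png

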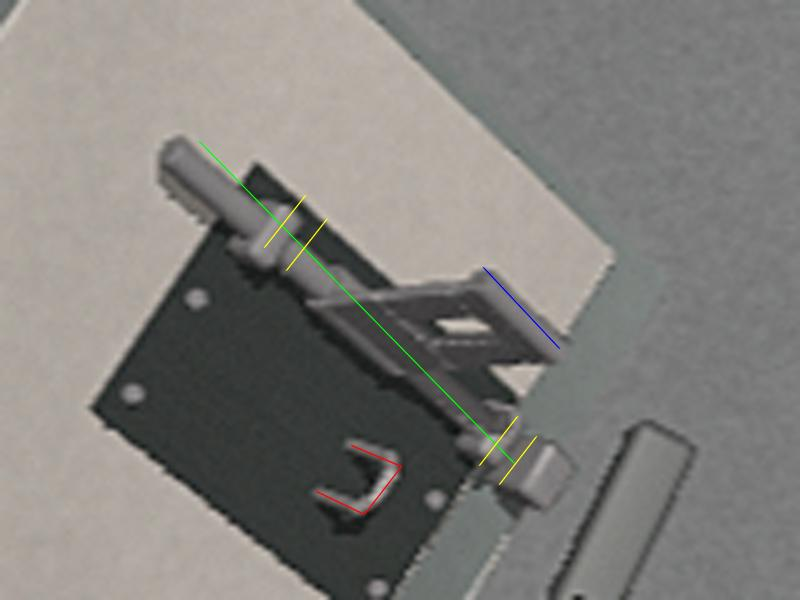

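Run:
```python
from h import *
s=cv2.imread("pics/side0.png");t=cv2.imread("pics/top0.png")
crop("top","t2",195,80,455,340,t);crop("side","s2",215,140,415,340,s)
```

```text
t2 scale 2
s2 scale 3
```

View pics/t2.png

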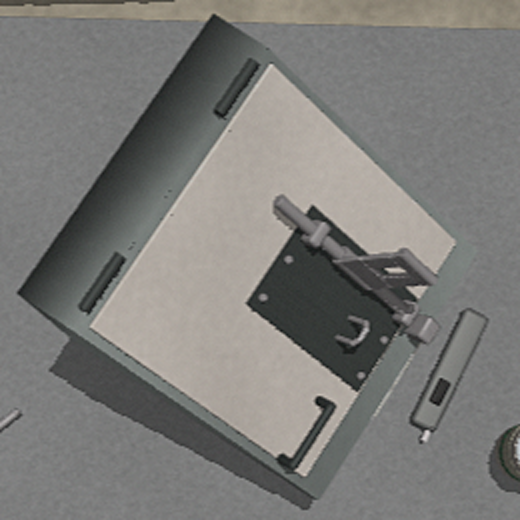

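View pics/s2.png

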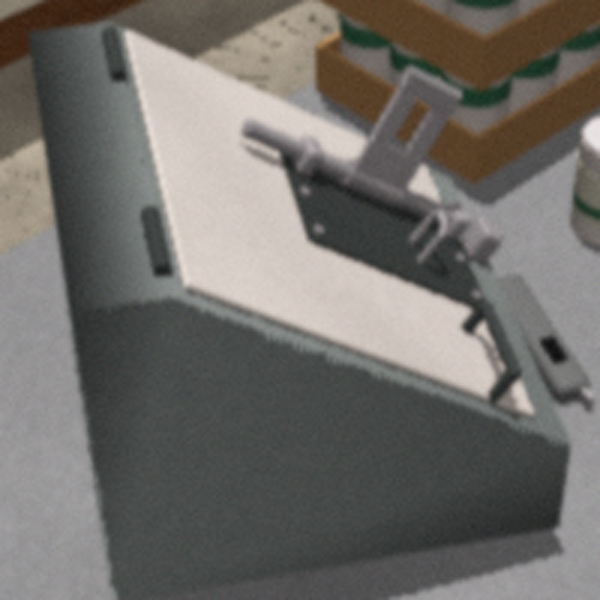

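```bash
cat > fit2.py <<'E'
from fit import *
bo={("top",.17,.16,.3):(205,226),("top",.17,-.16,.3):(301.5,87.5),("top",-.17,.16,.105):(352.5,329),("top",-.17,-.16,.105):(431,202.5),
("side",.17,-.16,.3):(225,150.7),("side",.17,.16,.3):(241.7,242.7),("side",-.17,.16,.105):(404.3,288.3),("side",-.17,.16,0):(401,315.7),("side",.1085,.16,.3):(275,237.3)}
ro={"side":(297.5,182.5),"top":(335.5,179.5)}
def res2(q):
    # q: loop x,y,z,yaw,th,gz, binx,biny, xr
    r=list(res(q[:6]))
    c,s=np.cos(q[3]),np.sin(q[3])
    for (cam,x,y,z),px in bo.items():
        X=[q[6]+c*x-s*y,q[7]+s*x+c*y,z]; r+=list(proj(cam,X)[0]-px)
    for cam,px in ro.items(): r+=list(proj(cam,world(q,(q[8],-.052,-.008)))[0]-px)
    return np.array(r)
s=least_squares(res2,[.54,-.11,.19,.95,0,0,.55,-.05,.15],loss='soft_l1');q=s.x
print(q.round(4));print(np.round(res2(q),1))
np.save("p.npy",q)
c_,s_=np.cos(q[3]),np.sin(q[3])
d=q[:2]-q[6:8]; bx=c_*d[0]+s_*d[1]; by=-s_*d[0]+c_*d[1]; print("loop in bin",bx,by,q[2])
hs=0.105+(bx+.17)*np.tan(a); print("height above slope plane, perp",(q[2]-hs)*np.cos(a))
E
sed -i 's/^        s=least_squares(res,\[.54/        s=least_squares(res,[.54/' fit.py
python3 fit2.py; sed -n '/^    for c,b/,$p' fit.py >/tmp/ov.txt
python3 - <<'E'
src=open('fit.py').read()
i=src.index('    for c,b in')
body=src[i:]
open('ov.py','w').write("from fit import *\np=np.load('p.npy')\n"+"\n".join(l[4:] for l in body.splitlines()))
E
python3 ov.py
```

```text
[ 0.5437 -0.117   0.1846  1.0195 -0.235   0.0012  0.6021 -0.0268  0.1538]
[ 0.8  0.6 -0.1  0.3 -2.8 -1.  -3.1  0.2  1.2  0.1  2.4 -1.2  0.1 -0.6
 -0.2  0.1 -2.4  3.5 -0.6  3.5  1.2 -0.1  0.3 -1.1  0.8  2.3 -1.2  1.
  3.  -1.1  1.2  1.   0.1 -0.5 -0.5]
loop in bin -0.10745371908869202 0.0024796649192728795 0.1846455804881033
height above slope plane, perp 0.029366767163293773
```

```bash
sed -i 's/from fit import \*/import fit\nfrom fit import */; s/    r=list(res(q\[:6\]))/    fit.B=q[9]; r=list(res(q[:6])); r.append((q[9]-.045)\/.003)/; s/.55,-.05,.15\]/.55,-.05,.15,.045]/' fit2.py; sed -i 's/lip=(0.045/lip=(B/; s/^a=np/B=0.045\na=np/' fit.py; python3 fit2.py; python3 ov.py
```

```text
[ 0.544  -0.1157  0.1855  1.0194 -0.2827  0.0017  0.6021 -0.0267  0.1526
  0.0371]
[ 0.4  0.4 -0.6  0.1 -1.2 -0.6 -0.2  0.4  0.8  0.   1.8 -1.4  0.3 -2.6
 -0.6 -0.3  0.1 -2.4  3.5 -0.6  3.5  1.2 -0.1  0.3 -1.1  0.8  2.3 -1.2
  1.   3.  -1.1  1.2  1.   0.2 -0.7 -0.3]
loop in bin -0.10623608876337678 0.002973357212741598 0.18548455256409654
height above slope plane, perp 0.029355608791657727
```

View pics/ov_side.png

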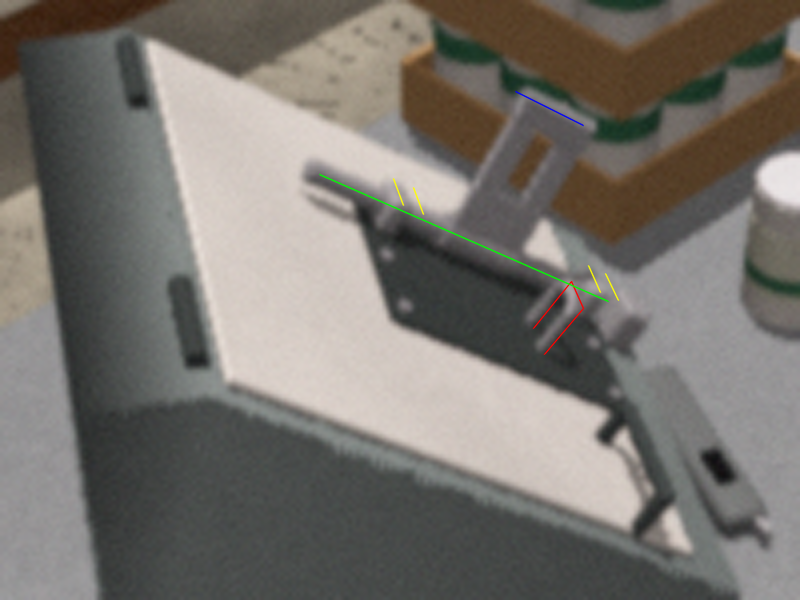

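View pics/ov_top.png

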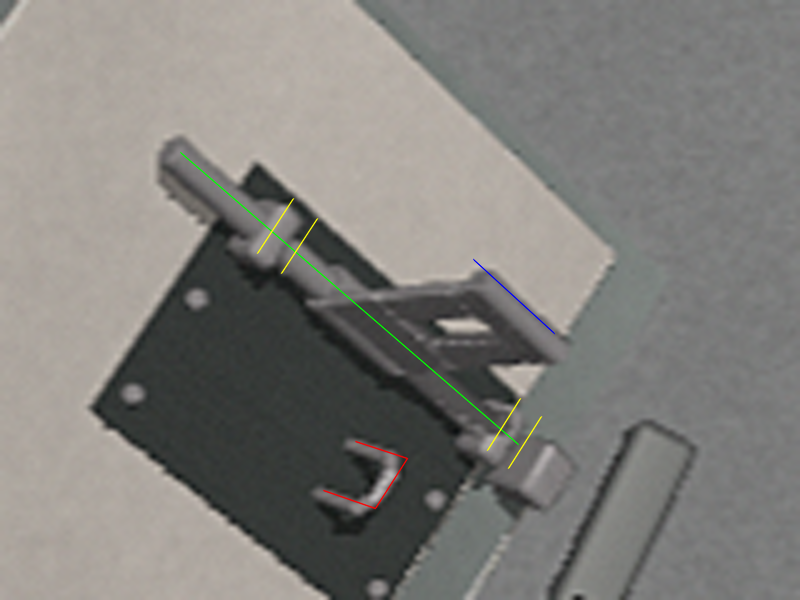

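Run:
```python
from h import *
for c,(x0,y0,x1,y1) in (("top",(325,170,425,260)),("side",(290,150,390,240))):
    acc=np.mean([capture(c).astype(float) for _ in range(4)],0)
    im=np.clip(acc,0,255).astype(np.uint8); cv2.imwrite(f"pics/{c}_avg.png",im)
    crop(c,c[0]+"3",x0,y0,x1,y1,np.clip(acc*1.5,0,255).astype(np.uint8))
```

```text
t3 scale 6
s3 scale 6
```

View pics/t3.png

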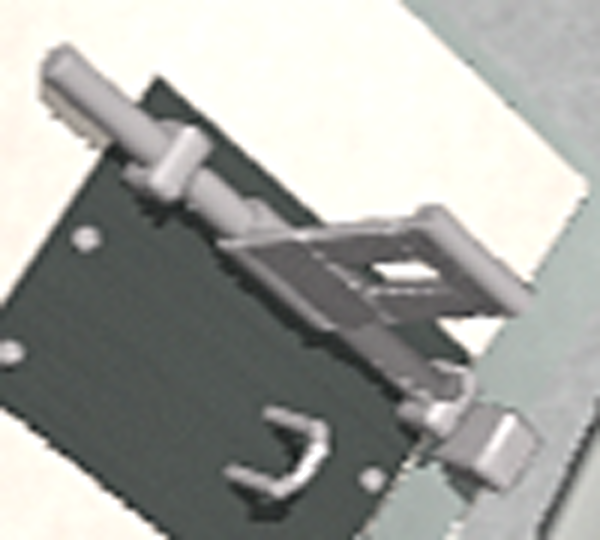

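View pics/s3.png

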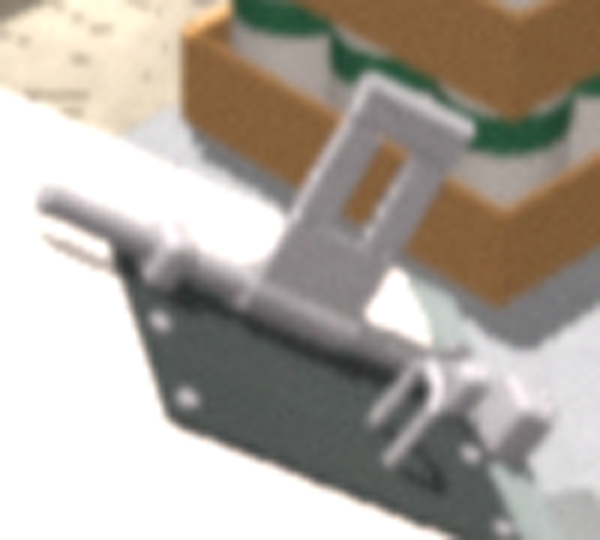

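```bash
cat > fit3.py <<'E'
from h import *
import fit
from fit import frame,world,a
from scipy.optimize import least_squares
t=lambda u,v:(325+u/6,170+v/6); s=lambda u,v:(290+u/6,150+v/6)
O=[("top","guide",t(181,161)),("side","guide",s(172,243)),("top","l1",t(437,212)),("top","l2",t(523,300)),("side","l1",s(372,80)),("side","l2",s(470,130)),
("top","b+",t(283,490)),("top","b-",t(318,430)),("side","b+",s(437,384)),("side","b-",s(417,362)),
("top","p+",t(232,474)),("top","p-",t(268,412)),("side","p+",s(390,462)),("side","p-",s(373,425)),("top","rod",t(60,65)),("side","rod",s(45,200))]
from fit2 import bo
def P(q):
    th,gz,xr,B=q[4],q[5],q[8],q[9]
    y,z=.006,.088
    ly=-.052+y*np.cos(th)+z*np.sin(th); lz=-.008-y*np.sin(th)+z*np.cos(th)
    return {"guide":(.096,-.052,gz),"l1":(B+.025,ly,lz),"l2":(B-.025,ly,lz),"b+":(0,.012,.014),"b-":(0,-.012,.014),"p+":(0,.012,-.023),"p-":(0,-.012,-.023),"rod":(xr,-.052,-.008)}
def r(q,raw=False):
    p=P(q);o=[]
    for c,n,px in O: o+=list(proj(c,world(q,p[n]))[0]-px)
    cc,ss=np.cos(q[3]),np.sin(q[3])
    for (cam,x,y,z),px in bo.items():
        o+=list(.5*(proj(cam,[q[6]+cc*x-ss*y,q[7]+ss*x+cc*y,z])[0]-px))
    if raw: return np.array(o)
    o+=[(q[5]-.001)/.003]
    return np.array(o)
if __name__=="__main__":
    S=least_squares(r,[.54,-.11,.185,1,0,0,.6,-.03,.15,.045],loss='soft_l1');q=S.x
    print(q.round(4))
    R=r(q,True).reshape(-1,2)
    for o,e in zip(O,R): print(o[:2],e.round(1))
    print(R[len(O):].round(1).tolist())
    print(np.sqrt(np.diag(np.linalg.inv(S.jac.T@S.jac))).round(4))
    np.save("p.npy",q)
E
python3 fit3.py | tail -n +8
```

```text
[ 0.5427 -0.1114  0.1902  1.0197 -0.291  -0.0017  0.6022 -0.0263  0.1477
  0.0321]
('top', 'guide') [-1.2 -0.3]
('side', 'guide') [ 1.1 -1.4]
('top', 'l1') [-1.2 -0.3]
('top', 'l2') [ 0.7 -0.2]
('side', 'l1') [-0.2  0.4]
('side', 'l2') [0.5 0.4]
('top', 'b+') [ 0.5 -0.1]
('top', 'b-') [ 1.1 -0.2]
('side', 'b+') [1.8 2. ]
('side', 'b-') [ 2.2 -0.9]
('top', 'p+') [-1.3 -1.2]
('top', 'p-') [-1.  -0.7]
('side', 'p+') [-0.1  0.8]
('side', 'p-') [-0.   0.3]
('top', 'rod') [-0.7 -0.2]
('side', 'rod') [ 1.7 -0.5]
[[-0.4, -0.1], [-0.1, -1.2], [1.7, -0.3], [1.6, 0.6], [-0.1, 0.2], [-0.6, 0.4], [1.1, -0.6], [0.4, 1.5], [-0.7, 0.7]]
[0.001  0.0013 0.0019 0.0073 0.0263 0.0031 0.0019 0.0019 0.0026 0.0024]
```

```bash
cat > ov2.py <<'E'
from fit3 import *
import sys
q=np.load("p.npy"); 
def ov(c,box,name,q,src):
    x0,y0,x1,y1=box;im=cv2.imread(src);k=6
    im=cv2.resize(im[y0:y1,x0:x1],None,fx=k,fy=k,interpolation=cv2.INTER_CUBIC)
    def L(A,B,col):
        u=[tuple(int(v) for v in (proj(c,world(q,X))[0]-(x0,y0)+.5)*k) for X in(A,B)]; cv2.line(im,*u,col,1,cv2.LINE_AA)
    for s1 in(-.012,.012): L((0,s1,-.023),(0,s1,.014),(0,0,255))
    L((0,-.012,.014),(0,.012,.014),(0,0,255))
    L((-.06,-.052,-.008),(q[8],-.052,-.008),(0,255,0))
    p=P(q);L(p["l1"],p["l2"],(255,0,0))
    for gx in(.096,-.048):
        for e in(-.007,.007): L((gx+e,-.065,q[5]),(gx+e,-.039,q[5]),(0,255,255))
        for e in(-.065,-.039): L((gx-.007,e,q[5]),(gx+.007,e,q[5]),(0,255,255))
    cv2.imwrite(name,im)
if __name__=="__main__":
    ov("top",(325,170,425,260),"pics/o_t.png",q,"pics/top_avg.png");ov("side",(290,150,390,240),"pics/o_s.png",q,"pics/side_avg.png")
    c_,s_=np.cos(q[3]),np.sin(q[3]);d=q[:2]-q[6:8];bx=c_*d[0]+s_*d[1];print(bx,-s_*d[0]+c_*d[1],(q[2]-(.105+(bx+.17)*np.tan(a)))*np.cos(a))
E
python3 ov2.py | tail -1
python3 - <<'E'
import cv2,numpy as np
a=cv2.imread('pics/o_t.png');b=cv2.imread('pics/o_s.png')
cv2.imwrite('pics/o_both.png',cv2.resize(np.hstack([a,b])[:480],(800,320)))
E
```

```text
-0.10623608876337678 0.002973357212741598 0.029355608791657727
```

View pics/o_t.png

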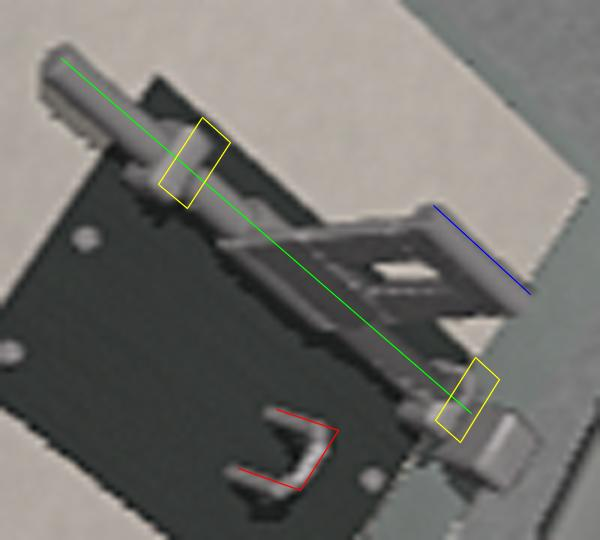

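View pics/o_s.png

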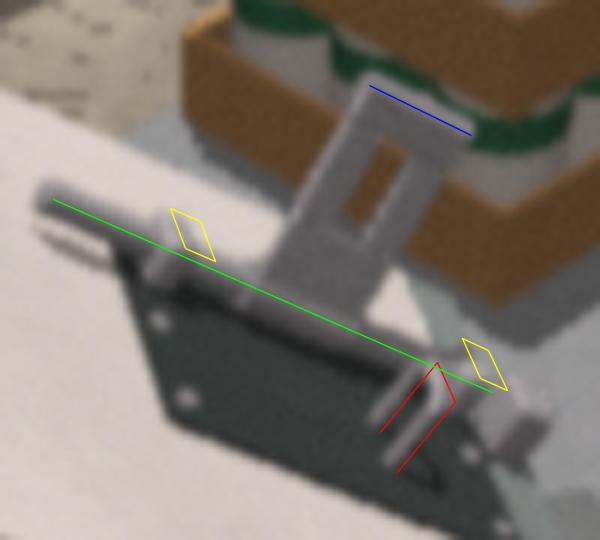

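```bash
grep '^bo=' -A1 fit2.py > bo.py; sed -i 's/from fit2 import bo/from bo import bo/' fit3.py; python3 fit3.py|head -2; python3 ov2.py | tail -1
```

```text
[ 0.5427 -0.1114  0.1902  1.0197 -0.291  -0.0017  0.6022 -0.0263  0.1477
  0.0321]
-0.10364188002920094 0.006165248488397737 0.031732649971486886
```

View pics/o_t.png

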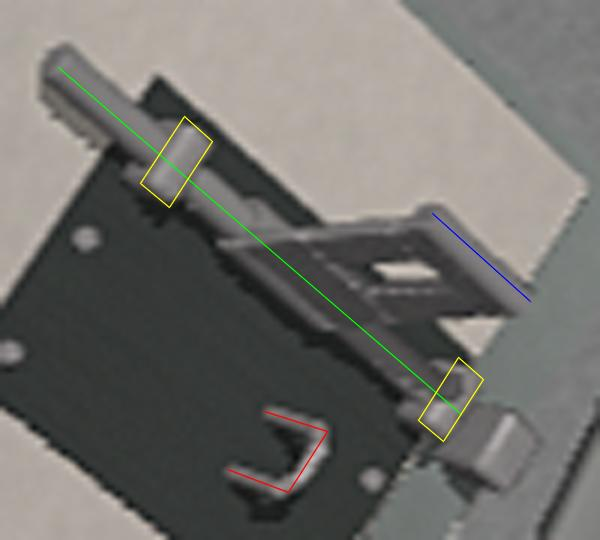

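View pics/o_s.png

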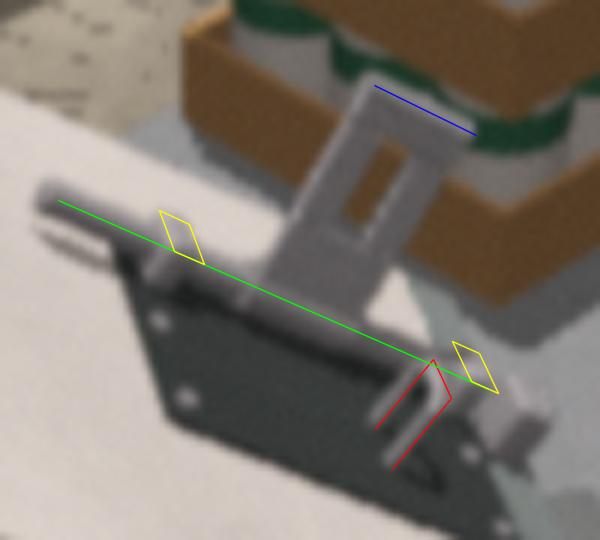

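```bash
python3 - <<'E'
s=open('fit3.py').read()
s=s.replace('proj(c,world(q,p[n]))[0]-px)','proj(c,world(q,p[n]))[0]+bias(q,c)-px)').replace('q[7]+ss*x+cc*y,z])[0]-px)','q[7]+ss*x+cc*y,z])[0]+bias(q,cam)-px)')
s=s.replace('def r(q','def bias(q,c): return np.array(q[10:12] if c=="side" else q[12:14])\ndef r(q').replace('.15,.045]','.15,.045,0,0,0,0]').replace('o+=[(q[5]-.001)/.003]','o+=[(q[5]-.001)/.003]+list(np.array(q[10:14])/1.)')
open('fit3.py','w').write(s)
s=open('ov2.py').read().replace('[0]-(x0','[0]+bias(q,c)-(x0');open('ov2.py','w').write(s)
E
python3 fit3.py; python3 ov2.py|tail -1
```

```text
[ 0.5441 -0.1128  0.1875  1.0205 -0.2948 -0.0017  0.6023 -0.0267  0.1485
  0.0315 -0.5864 -0.5161 -0.1484  0.7511]
('top', 'guide') [-0.8  0.1]
('side', 'guide') [ 0.5 -1.4]
('top', 'l1') [-0.6  0. ]
('top', 'l2') [1.2 0. ]
('side', 'l1') [-0.7  0.4]
('side', 'l2') [-0.1  0.4]
('top', 'b+') [0.9 0.1]
('top', 'b-') [1.5 0. ]
('side', 'b+') [1.1 1.8]
('side', 'b-') [ 1.5 -1. ]
('top', 'p+') [-0.9 -0.9]
('top', 'p-') [-0.6 -0.4]
('side', 'p+') [-0.7  0.6]
('side', 'p-') [-0.7  0.1]
('top', 'rod') [-0.5  0. ]
('side', 'rod') [ 0.8 -0.6]
[[-0.4, 0.3], [-0.1, -0.9], [1.7, 0.0], [1.7, 0.9], [-0.4, -0.1], [-0.8, 0.1], [0.8, -0.9], [0.2, 1.2], [-0.9, 0.3]]
[0.0025 0.0023 0.0035 0.0078 0.0254 0.0028 0.0028 0.0025 0.0023 0.0025
 0.8741 0.9327 0.9166 1.1153]
-0.10383499437480431 0.004672892338616244 0.029653905331299968
```

View pics/o_t.png

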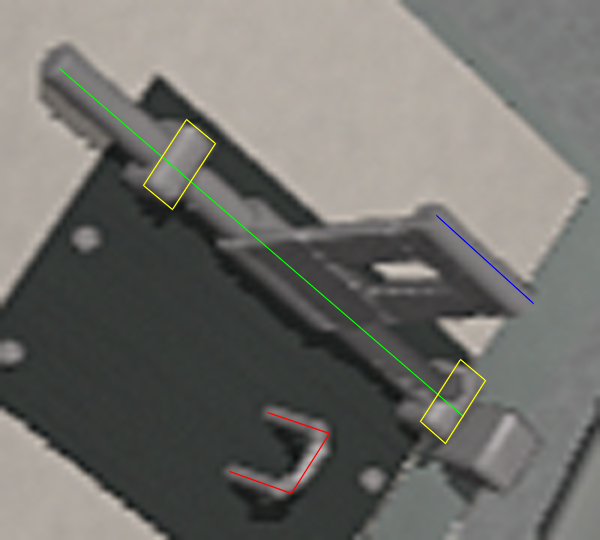

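View pics/o_s.png

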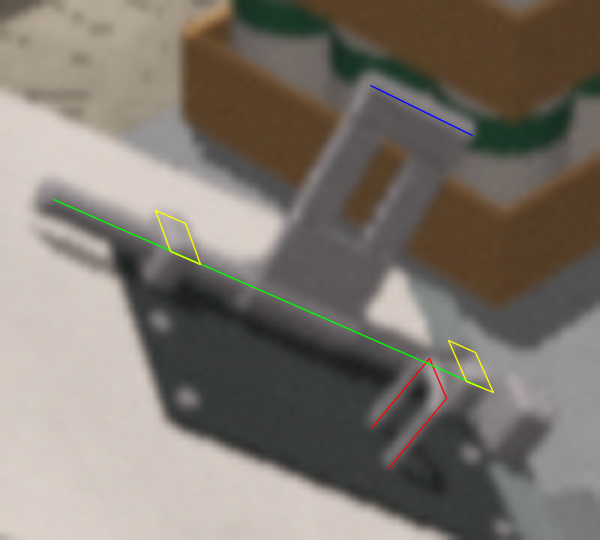

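```bash
cat > go.py <<'E'
from h import *
from fit import frame
from scipy.spatial.transform import Rotation as Ro
q=np.load("p.npy"); LR,LT=frame(q)
L=lambda x,y,z: LR@np.array([x,y,z])+LT
# tool at lid: x=-loop x, z=-loop z, y = z x x
RT=np.c_[-LR[:,0],LR[:,1],-LR[:,2]]
assert np.linalg.det(RT)>0
def to(pos,R=None,o=None,cur=None):
    o=o or observe(); cp,cR=(np.array(o["ee_pos"]),np.array(o["eef_rot"])) if cur is None else cur
    R=cR if R is None else R
    d=cR.T@(np.array(pos)-cp); w=Ro.from_matrix(cR.T@R).as_rotvec()
    n=max(np.linalg.norm(d)/.0625,np.degrees(np.linalg.norm(w))/10.7)
    print("shift",np.round(d/.5,4).tolist(),"turn",np.round(w/2/np.pi,4).tolist(),"rows>=%.1f"%n)
def inloop():
    o=observe(); print("t",round(o["time_s"],2),"tcp loop mm",(1000*LR.T@(np.array(o["ee_pos"])-LT)).round(1),"F loop",(LR.T@np.array(o["contact_force"])).round(1),"rot err deg",np.degrees(Ro.from_matrix(RT.T@np.array(o["eef_rot"])).as_rotvec()).round(1),"q",np.round(o["qpos"],2),"g",round(o["grip_width"],3))
E
python3 - <<'E'
from go import *
inloop()
o=observe();p=np.array(o["ee_pos"])
print("up");to([p[0],p[1],.42])
H=L(.18,-.052,.13);print("hover",H.round(3), RT.round(3));to(H,RT)
# tin0 from top pix of top lid
print(onz("top",(465,305),.102),onz("top",(503,236),.102))
E
```

```text
t 1.6 tcp loop mm [-463.5   44.2  367.3] F loop [-0.5 -0.2 -0.2] rot err deg [12.2 33.5 38.8] q [-0.99  0.38  0.01  0.   -1.19 -0.26] g 0.997
up
shift [0.0, 0.0, -0.3949] turn [0.0, 0.0, 0.0] rows>=3.2
hover [ 0.627 -0.078  0.397] [[-0.428 -0.852  0.3  ]
 [-0.698  0.523  0.489]
 [-0.574  0.    -0.819]]
shift [-1.1394, 0.706, -0.3494] turn [-0.0339, -0.0932, -0.1077] rows>=11.1
[ 0.43122582 -0.31951463  0.102     ] [ 0.58209291 -0.40455147  0.102     ]
```

Emit:
drive_tool(increments=[[[0, 0, -0.1], [0, 0, 0], 0], [[-0.1, 0.05, -0.25], [0, 0, -0.02], 0], [[-0.25, 0.12, -0.4], [0, 0, -0.04], 0], [[-0.36, 0.22, -0.45], [0, 0, -0.06], 0], [[-0.48, 0.3, -0.46], [0, 0, -0.08], 0], [[-0.6, 0.38, -0.46], [0, 0, -0.1], 0], [[-0.6, 0.38, -0.46], [0, 0, -0.1], 0]])

```text
time_s: 2.48
ee_pos: [0.399, -0.3473, 0.4456]
eef_rot: [[-0.581, -0.814, 0.001], [-0.814, 0.581, -0.0], [-0.0, -0.001, -1.0]]
contact_force: [0.7, -0.4, 1.3]
grip_width: 0.287
```

Run:
```python
from go import *
inloop();print(observe()["ee_pos"])
to(L(.18,-.052,.13),RT)
```

```text
t 2.48 tcp loop mm [-77.9   1.1 369.5] F loop [ 0.7 -0.8  1. ] rot err deg [ 1.3 35.   3.9] q [-0.41  0.15  0.23 -0.   -1.65 -0.21] g 0.287
[ 0.39897028 -0.34728433  0.44557531]
shift [-0.703, -0.0571, 0.0969] turn [-0.0035, -0.0971, -0.0107] rows>=5.7
```

Emit:
drive_tool(increments=[[[-0.703, -0.057, 0.097], [-0.0035, -0.097, -0.0107], 0], [[-0.703, -0.057, 0.097], [-0.0035, -0.097, -0.0107], 0], [[-0.703, -0.057, 0.097], [-0.0035, -0.097, -0.0107], 0], [[-0.703, -0.057, 0.097], [-0.0035, -0.097, -0.0107], 0], [[-0.703, -0.057, 0.097], [-0.0035, -0.097, -0.0107], 0], [[-0.703, -0.057, 0.097], [-0.0035, -0.097, -0.0107], 0], [[-0.703, -0.057, 0.097], [-0.0035, -0.097, -0.0107], 0], [[-0.703, -0.057, 0.097], [-0.0035, -0.097, -0.0107], 0], [[-0.703, -0.057, 0.097], [-0.0035, -0.097, -0.0107], 0]])

```text
time_s: 3.6
ee_pos: [0.6254, -0.0807, 0.397]
eef_rot: [[-0.43, -0.851, 0.301], [-0.698, 0.525, 0.487], [-0.573, -0.0, -0.82]]
contact_force: [0.0, -0.4, 0.2]
grip_width: 0.006
```

Run:
```python
from go import *
inloop()
to(L(.18,-.052,.02),RT)
for c,b in(("side",(250,60,410,240)),("top",(280,100,440,250))):
    im=capture(c)
    P0=np.array(observe()["ee_pos"]);
    u=proj(c,P0)[0]; print(c,u.round(1)); cv2.drawMarker(im,tuple(int(round(v)) for v in u),(0,0,255),cv2.MARKER_CROSS,5)
    crop(c,c[0]+"4",*b,im)
```

```text
t 3.6 tcp loop mm [177.4 -52.6 131.5] F loop [-0.2 -0.3  0.3] rot err deg [0.1 0.1 0.1] q [-0.17  0.25  0.31 -0.57 -1.41 -0.35] g 0.006
shift [-0.0055, 0.0015, 0.2229] turn [-0.0002, -0.0002, -0.0002] rows>=1.8
side [324.  127.2]
s4 scale 3
top [365.9 177.7]
t4 scale 4
```

View pics/s4.png

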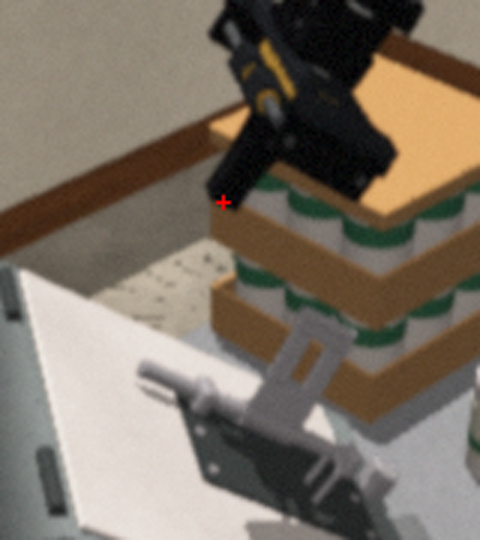

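View pics/t4.png

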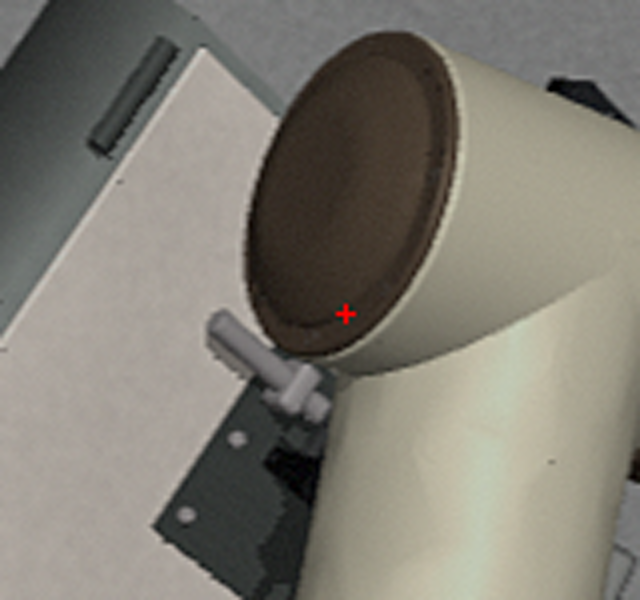

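Emit:
drive_tool(increments=[[[-0.006, 0.0, 0.1], [0, 0, 0], 0], [[-0.006, 0.0, 0.2], [0, 0, 0], 0], [[-0.006, 0.0, 0.25], [0, 0, 0], 0], [[-0.006, 0.0, 0.265], [0, 0, 0], 0], [[-0.006, 0.0, 0.275], [0, 0, 0], 0], [[-0.006, 0.0, 0.283], [0, 0, 0], 0], [[-0.006, 0.0, 0.283], [0, 0, 0], 0]])

```text
time_s: 4.58
ee_pos: [0.6695, -0.0088, 0.2827]
eef_rot: [[-0.429, -0.852, 0.3], [-0.698, 0.524, 0.488], [-0.573, -0.0, -0.82]]
contact_force: [0.0, -0.6, -0.1]
grip_width: 0.002
```

Run:
```python
from go import *
inloop()
crop("side","s5",270,120,400,250)
crop("top","t5",280,130,440,250)
```

```text
t 4.58 tcp loop mm [180.9 -52.6 -10.5] F loop [-0.4 -0.3  0.2] rot err deg [0.1 0.  0.1] q [-0.04  0.33  0.16 -0.58 -1.14 -0.33] g 0.002
s5 scale 4
t5 scale 5
```

View pics/s5.png

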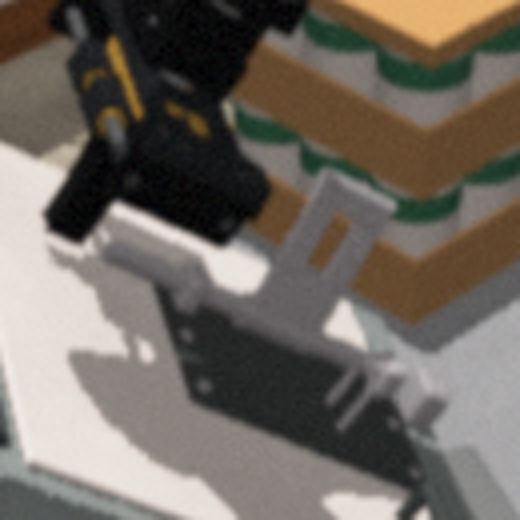

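Emit:
drive_tool(increments=[[[0.02, 0, 0], [0, 0, 0], 0], [[0.035, 0, 0], [0, 0, 0], 0], [[0.05, 0, 0], [0, 0, 0], 0], [[0.065, 0, 0], [0, 0, 0], 0], [[0.08, 0, 0], [0, 0, 0], 0], [[0.09, 0, 0], [0, 0, 0], 0], [[0.09, 0, 0], [0, 0, 0], 0]])

```text
time_s: 5.55
ee_pos: [0.6497, -0.0407, 0.2556]
eef_rot: [[-0.431, -0.852, 0.299], [-0.698, 0.524, 0.487], [-0.572, 0.001, -0.821]]
contact_force: [-0.2, 0.8, 1.1]
grip_width: 0.003
```

Run:
```python
from go import *
inloop()
crop("side","s6",270,120,400,250)
```

```text
t 5.55 tcp loop mm [134.7 -52.3 -11.2] F loop [1.1 0.6 0.5] rot err deg [-0.   0.1  0.1] q [-0.1   0.34  0.1  -0.61 -1.13 -0.24] g 0.003
s6 scale 4
```

View pics/s6.png

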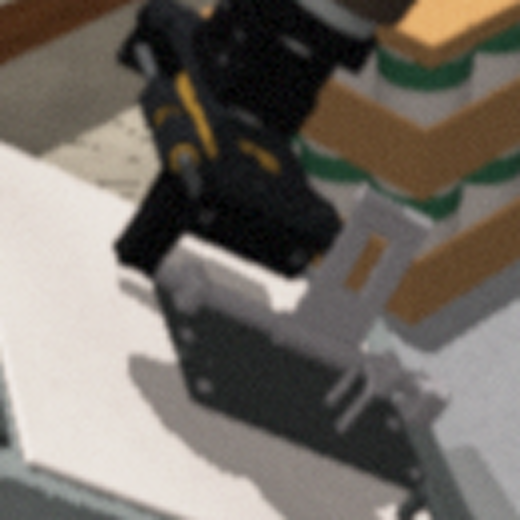

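Emit:
drive_tool(increments=[[[0.004, 0, 0], [0, 0, 0], 0], [[0.008, 0, 0], [0, 0, 0], 0], [[0.012, 0, 0], [0, 0, 0], 0], [[0.016, 0, 0], [0, 0, 0], 0], [[0.016, 0, 0], [0, 0, 0], 0]])

```text
time_s: 6.22
ee_pos: [0.6467, -0.0457, 0.2515]
eef_rot: [[-0.43, -0.852, 0.299], [-0.698, 0.524, 0.488], [-0.572, 0.001, -0.82]]
contact_force: [0.3, 0.8, 1.2]
grip_width: 0.009
```

Run:
```python
from go import *
inloop()
```

```text
t 6.22 tcp loop mm [127.5 -52.4 -11.2] F loop [1.4 0.1 0.5] rot err deg [0.  0.1 0.1] q [-0.11  0.34  0.09 -0.61 -1.12 -0.22] g 0.009
```

Emit:
drive_tool(increments=[[[0.004, 0, 0], [0, 0, 0], 0], [[0.008, 0, 0], [0, 0, 0], 0], [[0.012, 0, 0], [0, 0, 0], 0], [[0.012, 0, 0], [0, 0, 0], 0]])

```text
time_s: 6.72
ee_pos: [0.6463, -0.0465, 0.2511]
eef_rot: [[-0.425, -0.852, 0.304], [-0.696, 0.523, 0.492], [-0.579, -0.002, -0.815]]
contact_force: [4.7, 9.9, 6.4]
grip_width: 0.006
```

Run:
```python
from go import *
inloop()
crop("side","s7",300,160,400,260)
```

```text
t 6.72 tcp loop mm [126.6 -52.5 -11. ] F loop [12.6  1.1 -1. ] rot err deg [ 0.1 -0.4 -0.1] q [-0.12  0.34  0.09 -0.62 -1.12 -0.21] g 0.006
s7 scale 6
```

View pics/s7.png

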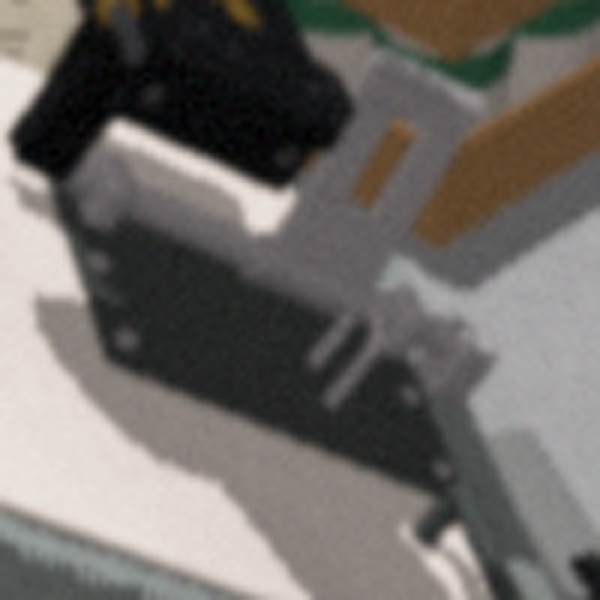

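Run:
```python
from go import *
to(L(.14,-.052,-.011),RT);to(L(.145,-.052,.12),RT);to(L(0,-.125,.12),RT);to(L(0,-.125,.037),RT)
```

```text
shift [-0.0269, 0.0009, 0.0002] turn [-0.0003, 0.001, 0.0002] rows>=0.2
shift [-0.0385, 0.0004, -0.2617] turn [-0.0003, 0.001, 0.0002] rows>=2.1
shift [0.2517, -0.1452, -0.2633] turn [-0.0003, 0.001, 0.0002] rows>=3.1
shift [0.2527, -0.1449, -0.0973] turn [-0.0003, 0.001, 0.0002] rows>=2.5
```

Emit:
drive_tool(increments=[[[-0.02, 0, 0], [0, 0, 0], 0], [[-0.035, 0, -0.1], [0, 0, 0], 0], [[-0.035, 0, -0.22], [0, 0, 0], 0], [[-0.02, 0, -0.262], [0, 0, 0], 0], [[0.09, -0.05, -0.262], [0, 0, 0], 0], [[0.18, -0.1, -0.262], [0, 0, 0], 0], [[0.253, -0.145, -0.262], [0, 0, 0], 0], [[0.253, -0.145, -0.262], [0, 0, 0], 0], [[0.253, -0.145, -0.18], [0, 0, 0], 0], [[0.253, -0.145, -0.097], [0, 0, 0], 0], [[0.253, -0.145, -0.097], [0, 0, 0], 0]])

```text
time_s: 8.15
ee_pos: [0.6356, -0.1972, 0.2124]
eef_rot: [[-0.432, -0.853, 0.292], [-0.698, 0.521, 0.491], [-0.572, 0.008, -0.821]]
contact_force: [-0.5, -0.2, -0.7]
grip_width: 0.005
```

Run:
```python
from go import *
inloop()
crop("side","s8",300,120,430,250)
crop("top","t8",320,130,480,250)
```

```text
t 8.15 tcp loop mm [  -5.5 -122.2   34.2] F loop [-0.7  0.3 -0.3] rot err deg [-0.4  0.1  0.2] q [-0.37  0.46  0.2  -0.63 -1.26  0.  ] g 0.005
s8 scale 4
t8 scale 5
```

View pics/s8.png

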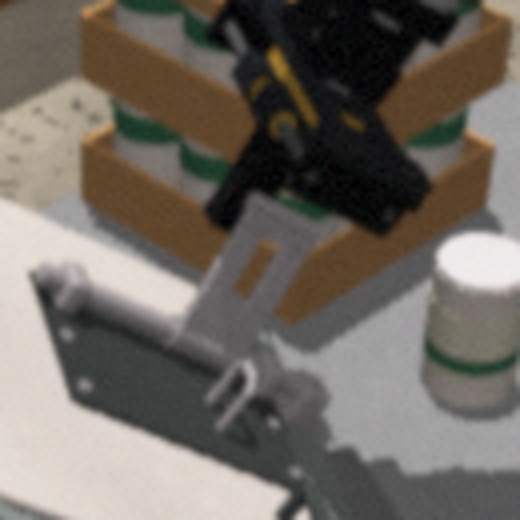

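Emit:
drive_tool(increments=[[[0, 0.02, 0], [0, 0, 0], 0], [[0, 0.04, 0], [0, 0, 0], 0], [[0, 0.055, 0], [0, 0, 0], 0], [[0, 0.07, 0], [0, 0, 0], 0], [[0, 0.085, 0], [0, 0, 0], 0], [[0, 0.1, 0], [0, 0, 0], 0], [[0, 0.115, 0], [0, 0, 0], 0], [[0, 0.13, 0], [0, 0, 0], 0], [[0, 0.145, 0], [0, 0, 0], 0], [[0, 0.16, 0], [0, 0, 0], 0], [[0, 0.175, 0], [0, 0, 0], 0], [[0, 0.19, 0], [0, 0, 0], 0]])

```text
time_s: 9.75
ee_pos: [0.5557, -0.1496, 0.2156]
eef_rot: [[-0.43, -0.852, 0.299], [-0.698, 0.524, 0.488], [-0.573, 0.001, -0.82]]
contact_force: [1.2, 0.9, -0.1]
grip_width: 0.004
```

Run:
```python
from go import *
inloop()
crop("side","s9",300,120,430,250)
```

```text
t 9.75 tcp loop mm [ -4.7 -29.1  37.5] F loop [ 1.  -0.6 -0.9] rot err deg [-0.   0.1  0.1] q [-0.34  0.31 -0.03 -0.65 -1.18  0.03] g 0.004
s9 scale 4
```

View pics/s9.png

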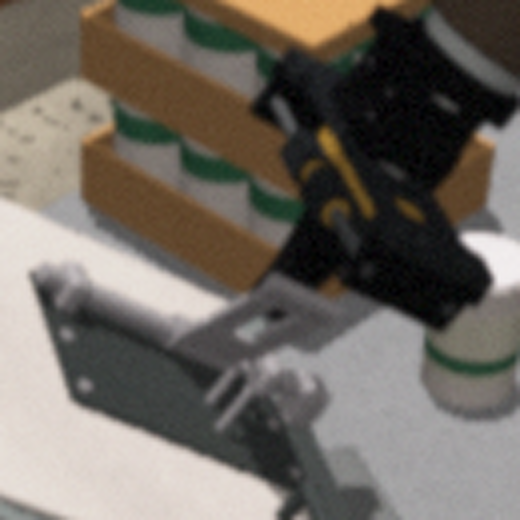

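Leaf leaning about 0.7 rad; keep pushing.

Emit:
drive_tool(increments=[[[0, 0.015, 0], [0, 0, 0], 0], [[0, 0.03, 0], [0, 0, 0], 0], [[0, 0.045, 0], [0, 0, 0], 0], [[0, 0.06, 0], [0, 0, 0], 0], [[0, 0.06, 0], [0, 0, 0], 0], [[0, 0.06, 0], [0, 0, 0], 0]])

```text
time_s: 10.55
ee_pos: [0.5306, -0.1342, 0.2157]
eef_rot: [[-0.429, -0.852, 0.299], [-0.698, 0.524, 0.488], [-0.573, 0.001, -0.82]]
contact_force: [0.2, 0.6, -0.3]
grip_width: 0.0
```

Run:
```python
from go import *
inloop()
crop("side","s10",300,120,430,250)
```

```text
t 10.55 tcp loop mm [-4.6  0.3 37.5] F loop [ 0.4  0.2 -0.6] rot err deg [0.  0.1 0.1] q [-0.33  0.26 -0.1  -0.66 -1.15  0.03] g 0.0
s10 scale 4
```

View pics/s10.png

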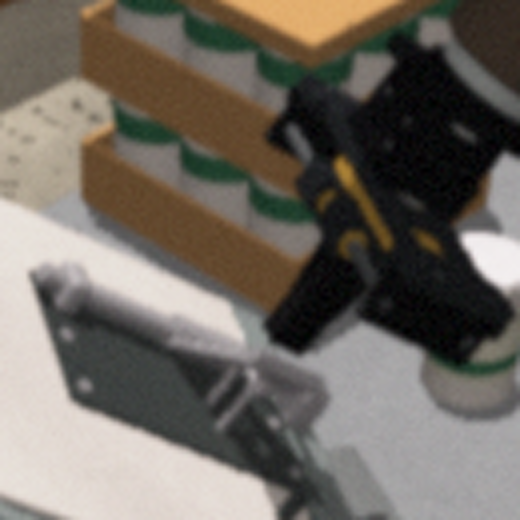

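Emit:
drive_tool(increments=[[[0, 0.0, -0.05], [0, 0, 0], 0], [[0, 0.0, -0.1], [0, 0, 0], 0], [[-0.2, 0, -0.1], [0, 0, 0], 0], [[-0.3, 0, -0.1], [0, 0, 0], 0]])

```text
time_s: 11.1
ee_pos: [0.57, -0.0713, 0.3291]
eef_rot: [[-0.432, -0.851, 0.3], [-0.697, 0.526, 0.488], [-0.573, 0.001, -0.82]]
contact_force: [1.7, -0.3, 0.3]
grip_width: 0.004
```

Run:
```python
from go import *
inloop()
crop("side","s11",310,160,410,260)
crop("top","t11",320,180,450,280)
```

```text
t 11.1 tcp loop mm [121.2  -0.4  87.9] F loop [ 0.7 -1.6 -0.1] rot err deg [0.1 0.1 0.2] q [-0.18  0.18  0.07 -0.59 -1.27 -0.25] g 0.004
s11 scale 6
t11 scale 6
```

View pics/s11.png

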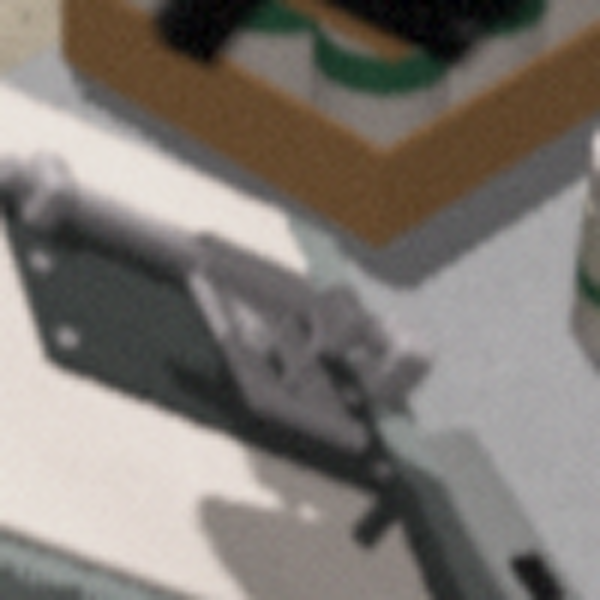

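View pics/t11.png

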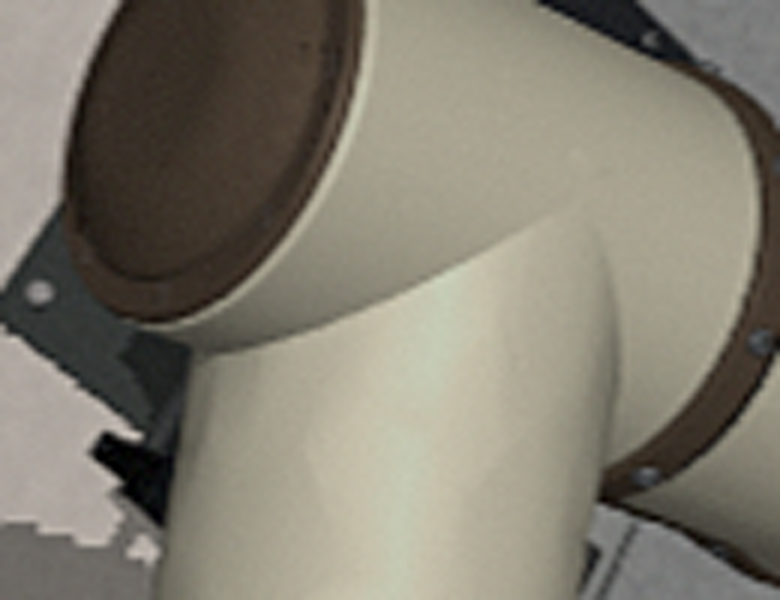

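Run:
```python
from h import *
s=cv2.imread("pics/side_avg.png");t=cv2.imread("pics/top_avg.png")
a=cv2.resize(s[370:430,225:285],None,fx=8,fy=8,interpolation=cv2.INTER_CUBIC)
b=cv2.resize(t[270:330,160:220],None,fx=8,fy=8,interpolation=cv2.INTER_CUBIC)
cv2.imwrite("pics/pin.png",np.hstack([a,b])[:, :][::1,:, :]) if False else None
cv2.imwrite("pics/pin.png",cv2.resize(np.hstack([a,b]),(800,400)))
```

```text
(no output)
```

View pics/pin.png

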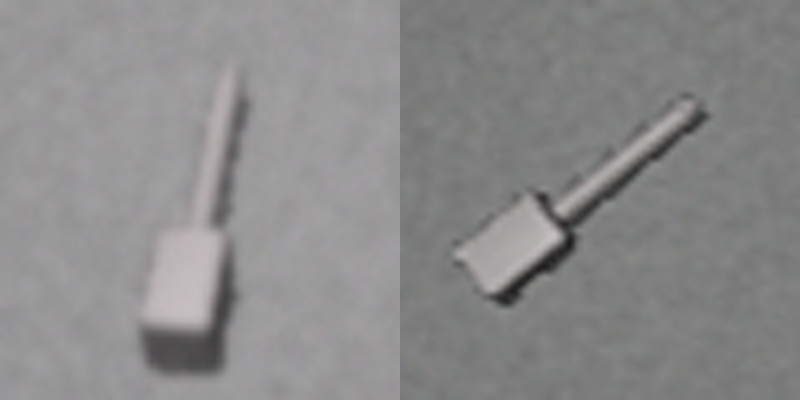

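Run:
```python
from h import *
ht=onz("top",(177.1,306.6),.022);tt=onz("top",(204.4,285.2),.011)
hs=onz("side",(252.7,411.9),.022);ts=onz("side",(259.8,379.8),.011)
for h_,t_ in((ht,tt),(hs,ts)):
    d=(t_-h_)[:2];print(h_.round(4),t_.round(4),np.linalg.norm(d),np.degrees(np.arctan2(d[1],d[0])))
print(tri((252.7,411.9),(177.1,306.6)),tri((259.8,379.8),(204.4,285.2)))
# edges directions of head from top
f=lambda u,v:onz("top",(160+(u-400)/6.667,270+v/6.667),.022)
A,B,C,D=f(530,193),f(575,235),f(497,297),f(455,252)
for p,q in((C,B),(D,A)): d=(q-p)[:2];print(np.degrees(np.arctan2(d[1],d[0])),np.linalg.norm(d))
```

```text
[0.4159 0.3114 0.022 ] [0.4662 0.2548 0.011 ] 0.07577658547791734 -48.35163655260603
[0.4179 0.315  0.022 ] [0.471  0.2548 0.011 ] 0.08025716707185629 -48.58309496943794
(array([0.41734728, 0.31323347, 0.0199117 ]), [np.float64(1.0002096984681748), np.float64(0.8281995591606478)]) (array([0.46730455, 0.25521143, 0.01472065]), [np.float64(0.8651447636870475), np.float64(0.7491288364482541)])
-49.49513146788787 0.032946932381364286
-49.69688862506437 0.03159909301925673
```

```bash
cat >> go.py <<'E'
PY=np.radians(-49); s_=np.array([np.cos(PY),np.sin(PY),0]); RP=np.c_[s_,np.cross([0,0,-1],s_),[0,0,-1]]
HC=np.array([.417,.313,.011]); GP=HC-.003*s_
E
python3 - <<'E'
from go import *
print(RP.round(3))
to([.5,.12,.44],RP);to([GP[0],GP[1],.14],RP)
E
```

```text
[[ 0.656 -0.755  0.   ]
 [-0.755 -0.656  0.   ]
 [ 0.    -0.    -1.   ]]
shift [-0.3266, 0.3175, -0.0347] turn [-0.0626, 0.0834, -0.1938] rows>=7.4
shift [-0.1833, 0.6704, 0.5948] turn [-0.0626, 0.0834, -0.1938] rows>=7.4
```

Emit:
drive_tool(increments=[[[-0.06, 0.03, -0.11], [0, 0, 0], 0.3], [[-0.2, 0.15, -0.08], [-0.02, 0.02, -0.05], 0.6], [[-0.3266, 0.3175, -0.035], [-0.0626, 0.0834, -0.1938], 0.7], [[-0.3266, 0.3175, -0.035], [-0.0626, 0.0834, -0.1938], 0.7], [[-0.3266, 0.3175, -0.035], [-0.0626, 0.0834, -0.1938], 0.7], [[-0.183, 0.67, 0.45], [-0.0626, 0.0834, -0.1938], 0.7], [[-0.183, 0.67, 0.595], [-0.0626, 0.0834, -0.1938], 0.7], [[-0.183, 0.67, 0.595], [-0.0626, 0.0834, -0.1938], 0.7], [[-0.183, 0.67, 0.595], [-0.0626, 0.0834, -0.1938], 0.7], [[-0.183, 0.67, 0.595], [-0.0626, 0.0834, -0.1938], 0.7], [[-0.183, 0.67, 0.595], [-0.0626, 0.0834, -0.1938], 0.7], [[-0.183, 0.67, 0.595], [-0.0626, 0.0834, -0.1938], 0.7], [[-0.183, 0.67, 0.595], [-0.0626, 0.0834, -0.1938], 0.7]])

```text
time_s: 12.82
ee_pos: [0.4129, 0.3132, 0.1374]
eef_rot: [[0.653, -0.757, -0.009], [-0.757, -0.653, 0.001], [-0.007, 0.006, -1.0]]
contact_force: [0.5, -0.8, 0.2]
grip_width: 0.7
```

Run:
```python
from go import *
inloop();o=observe();print(np.round(o["ee_pos"],4),np.round(o["eef_rot"],3).tolist())
to([GP[0],GP[1],.0035],RP)
a=capture("side");b=capture("top");cv2.imwrite("pics/s12.png",a);cv2.imwrite("pics/t12.png",b)
crop("side","s12c",310,160,410,260,a)
crop("top","t12c",320,170,440,270,b)
```

```text
t 12.82 tcp loop mm [ 212.5  334.6 -210. ] F loop [-0.2 -0.9  0.4] rot err deg [-22.6  30.1 -69.7] q [ 0.96  0.29 -0.36 -0.01 -0.92 -0.24] g 0.7
[0.4129 0.3132 0.1374] [[0.653, -0.757, -0.009], [-0.757, -0.653, 0.001], [-0.007, 0.006, -1.0]]
shift [0.0015, -0.0075, 0.2678] turn [0.0009, 0.0011, -0.0007] rows>=2.1
s12c scale 6
t12c scale 6
```

View pics/s12.png

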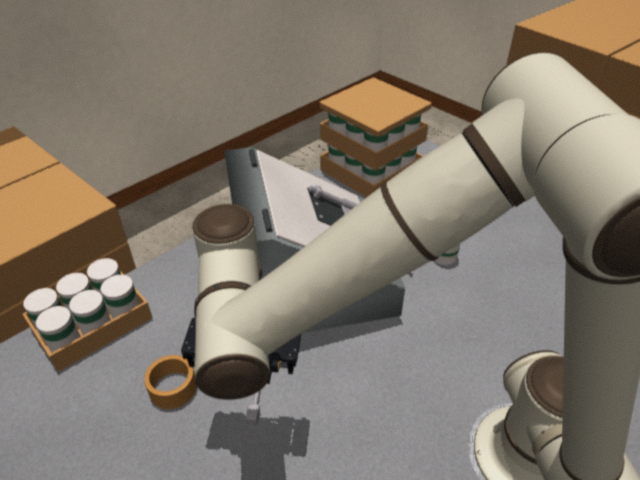

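View pics/t12c.png

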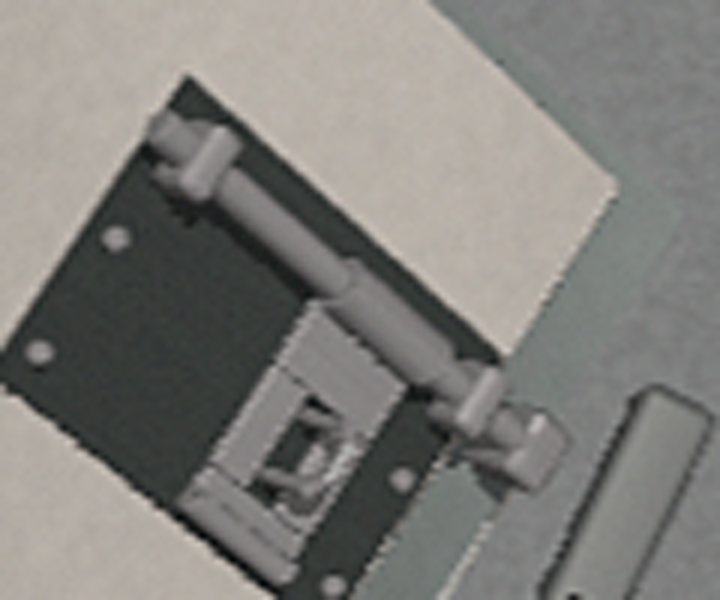

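View pics/s12c.png

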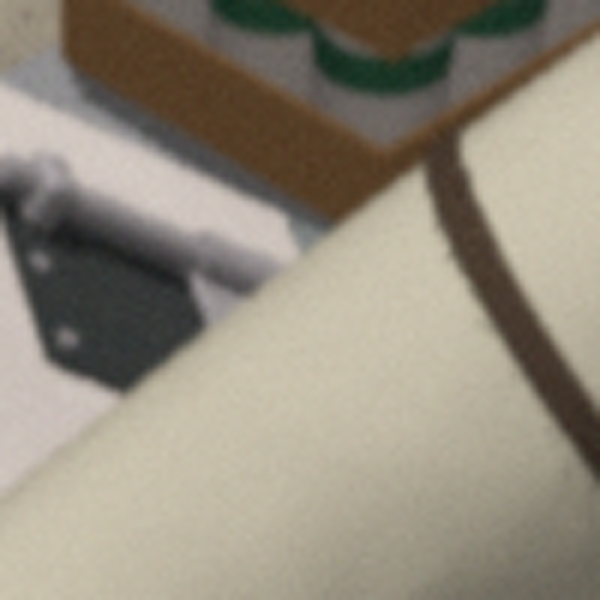

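Emit:
drive_tool(increments=[[[0.0015, -0.0075, 0.12], [0, 0, 0], 0.7], [[0.0015, -0.0075, 0.2], [0.0009, 0.001, -0.0007], 0.7], [[0.0015, -0.0075, 0.245], [0.0009, 0.001, -0.0007], 0.7], [[0.0015, -0.0075, 0.262], [0.0009, 0.001, -0.0007], 0.7], [[0.0015, -0.0075, 0.267], [0.0009, 0.001, -0.0007], 0.7], [[0.0015, -0.0075, 0.267], [0.0009, 0.001, -0.0007], 0.7]])

```text
time_s: 13.68
ee_pos: [0.415, 0.3159, 0.0046]
eef_rot: [[0.656, -0.755, 0.0], [-0.755, -0.656, 0.002], [-0.001, -0.002, -1.0]]
contact_force: [-0.2, -0.6, -0.1]
grip_width: 0.699
```

Run:
```python
from go import *
o=observe();print(np.round(o["ee_pos"],4),np.round(o["contact_force"],1),o["time_s"]);to([GP[0],GP[1],.0035],RP)
crop("side","s13",190,330,310,450);crop("top","t13",120,250,240,340)
```

```text
[0.415  0.3159 0.0046] [-0.2 -0.6 -0.1] 13.675
shift [0.001, 0.0007, 0.0022] turn [-0.0003, 0.0002, -0.0] rows>=0.0
s13 scale 5
t13 scale 6
```

View pics/s13.png

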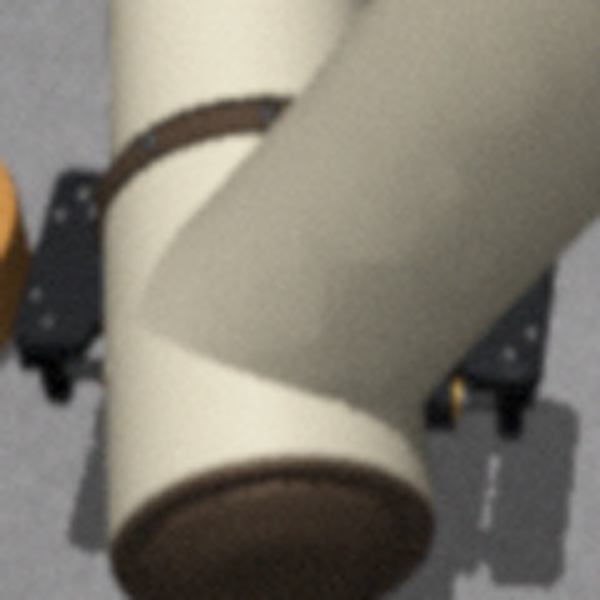

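View pics/t13.png

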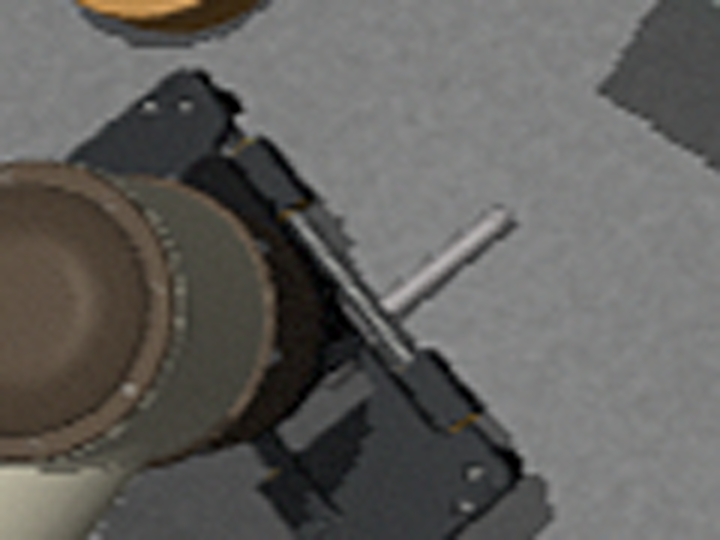

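Emit:
drive_tool(increments=[[[0.001, 0, 0.0016], [0, 0, 0], 0.4], [[0.001, 0, 0.0016], [0, 0, 0], 0], [[0.001, 0, 0.0016], [0, 0, 0], 0], [[0.001, 0, 0.0016], [0, 0, 0], 0], [[0.001, 0, 0.0016], [0, 0, 0], 0], [[0.001, 0, 0.0016], [0, 0, 0], 0]])

```text
time_s: 14.52
ee_pos: [0.4147, 0.3151, 0.0026]
eef_rot: [[0.656, -0.755, -0.001], [-0.755, -0.656, 0.0], [-0.001, 0.0, -1.0]]
contact_force: [0.3, -0.3, 0.0]
grip_width: 0.248
```

Run:
```python
from go import *
o=observe();print(np.round(o["ee_pos"],4),np.round(o["contact_force"],1),o["time_s"],o["grip_width"]*87)
```

```text
[0.4147 0.3151 0.0026] [ 0.3 -0.3  0. ] 14.525 21.539951594718737
```

```bash
cat >> go.py <<'E'
T=lambda hx,hy,hz: L(hx+.003,hy,hz-.0084)
E
python3 - <<'E'
from go import *
to([.4147,.3151,.3]);
print(T(.12,0,.1)); cur=(np.array([.4147,.3151,.3]),RP)
to([.5,.12,.45],RT); to(T(.12,0,.1),RT)
E
```

```text
shift [-0.0006, 0.0002, -0.5948] turn [0.0, 0.0, 0.0] rows>=4.8
[ 0.56927916 -0.07168698  0.3331142 ]
shift [0.4055, 0.1276, -0.8952] turn [0.0616, -0.0836, 0.1948] rows>=7.9
shift [0.786, 0.2745, -0.6617] turn [0.0616, -0.0836, 0.1948] rows>=8.5
```

Emit:
drive_tool(increments=[[[0, 0, -0.05], [0, 0, 0], 0], [[0, 0, -0.15], [0, 0, 0], 0], [[0, 0, -0.27], [0, 0, 0], 0], [[0, 0, -0.4], [0, 0, 0], 0], [[0.02, 0.01, -0.52], [0.01, -0.01, 0.03], 0], [[0.1, 0.03, -0.64], [0.02, -0.025, 0.06], 0], [[0.2, 0.06, -0.76], [0.03, -0.04, 0.09], 0], [[0.3, 0.1, -0.88], [0.04, -0.055, 0.12], 0], [[0.4, 0.128, -0.895], [0.05, -0.07, 0.15], 0], [[0.5, 0.165, -0.85], [0.0616, -0.0836, 0.1948], 0], [[0.6, 0.2, -0.8], [0.0616, -0.0836, 0.1948], 0], [[0.7, 0.24, -0.72], [0.0616, -0.0836, 0.1948], 0], [[0.786, 0.2745, -0.662], [0.0616, -0.0836, 0.1948], 0], [[0.786, 0.2745, -0.662], [0.0616, -0.0836, 0.1948], 0], [[0.786, 0.2745, -0.662], [0.0616, -0.0836, 0.1948], 0], [[0.786, 0.2745, -0.662], [0.0616, -0.0836, 0.1948], 0], [[0.786, 0.2745, -0.662], [0.0616, -0.0836, 0.1948], 0]])

```text
time_s: 16.65
ee_pos: [0.5691, -0.0705, 0.3349]
eef_rot: [[-0.426, -0.853, 0.301], [-0.7, 0.521, 0.489], [-0.574, -0.003, -0.819]]
contact_force: [0.5, 0.9, -1.1]
grip_width: 0.256
```

```bash
cat >> go.py <<'E'
def shaft(name,box,k=5):
    # overlay of pin model in hand & staple on side view
    from fit3 import bias
    o=observe();im=capture("side");R=np.array(o["eef_rot"]);p=np.array(o["ee_pos"])
    hc=p+R@np.array([.003,0,-.0084]); tip=hc+R[:,0]*.077
    print("head loop mm",(1000*LR.T@(hc-LT)).round(1),"tip",(1000*LR.T@(tip-LT)).round(1))
    x0,y0,x1,y1=box;raw=cv2.resize(im[y0:y1,x0:x1],None,fx=k,fy=k,interpolation=cv2.INTER_CUBIC);a=raw.copy()
    f=lambda X:tuple(int(v) for v in (proj("side",X)[0]+bias(q,"side")-(x0,y0)+.5)*k)
    cv2.line(a,f(hc),f(tip),(0,0,255),1)
    for u,v in(((0,-.012,-.01),(0,-.012,.014)),((0,.012,-.01),(0,.012,.014)),((0,-.012,.014),(0,.012,.014))): cv2.line(a,f(L(*u)),f(L(*v)),(0,255,0),1)
    cv2.imwrite(f"pics/{name}.png",a);cv2.imwrite(f"pics/{name}_raw.png",raw)
E
python3 - <<'E'
from go import *
inloop(); print(observe()["grip_width"]*87)
shaft("s14",(290,130,410,250))
E
```

```text
t 16.65 tcp loop mm [124.8   0.8  92.6] F loop [ 0.2  0.  -1.5] rot err deg [ 0.1 -0.  -0.2] q [-0.18  0.17  0.07 -0.59 -1.28 -0.25] g 0.256
22.250656383434723
head loop mm [121.8   0.8 101. ] tip [ 44.8   0.5 101. ]
```

View pics/s14.png

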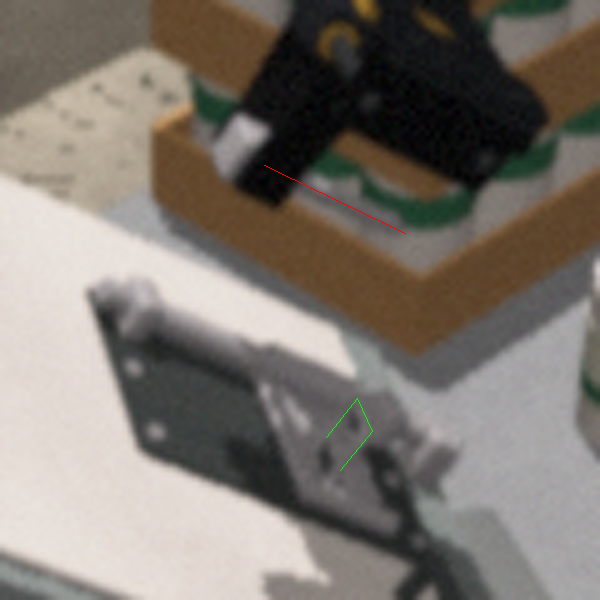

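Run:
```python
import cv2
a=cv2.imread("pics/s14_raw.png");b=cv2.imread("pics/s14.png")
import numpy as np
c=np.hstack([x[100:300,200:480] for x in(a,b)])
cv2.imwrite("pics/s14z.png",cv2.resize(c,None,fx=1.42,fy=1.42*1.5))
```

```text
(no output)
```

View pics/s14z.png

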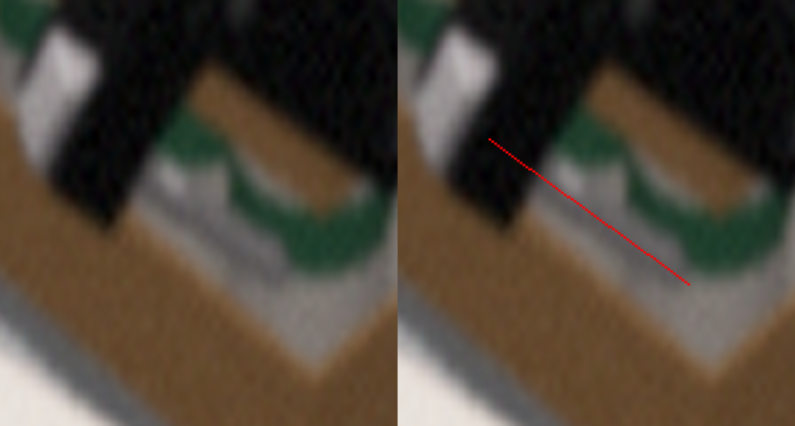

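Run:
```python
from go import *
to(T(.105,0,.002),RT)
```

```text
shift [0.0333, -0.0012, 0.1977] turn [-0.0001, 0.0001, 0.0004] rows>=1.6
```

Emit:
drive_tool(increments=[[[0.033, -0.0012, 0.06], [0, 0, 0], 0], [[0.033, -0.0012, 0.12], [0, 0, 0], 0], [[0.033, -0.0012, 0.16], [0, 0, 0], 0], [[0.033, -0.0012, 0.185], [0, 0, 0.0004], 0], [[0.033, -0.0012, 0.1977], [0, 0, 0.0004], 0], [[0.033, -0.0012, 0.1977], [0, 0, 0.0004], 0]])

```text
time_s: 17.45
ee_pos: [0.5924, -0.0352, 0.2432]
eef_rot: [[-0.43, -0.851, 0.3], [-0.697, 0.525, 0.488], [-0.573, 0.001, -0.819]]
contact_force: [-1.1, -0.2, -1.7]
grip_width: 0.246
```

Run:
```python
from go import *
inloop(); print(observe()["grip_width"]*87)
shaft("s15",(310,170,400,260),6)
crop("top","t15",320,180,450,280)
```

```text
t 17.45 tcp loop mm [106.8  -0.6  -6.9] F loop [-1.6  0.9 -1. ] rot err deg [0.  0.  0.1] q [-0.11  0.25 -0.04 -0.63 -1.08 -0.19] g 0.246
21.42312408720847
head loop mm [103.8  -0.6   1.5] tip [26.8 -0.5  1.6]
t15 scale 6
```

View pics/s15.png

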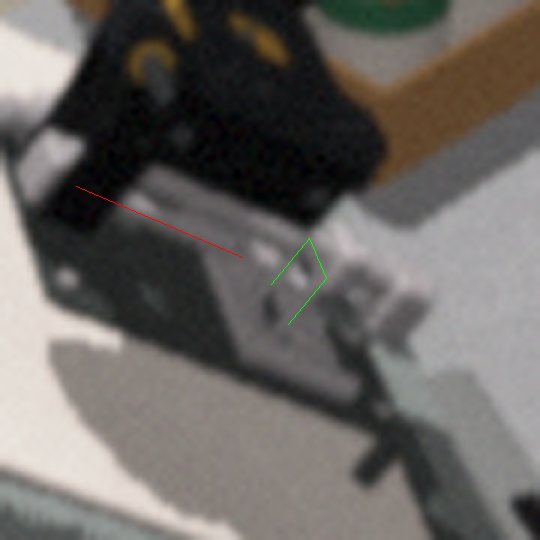

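View pics/s15_raw.png

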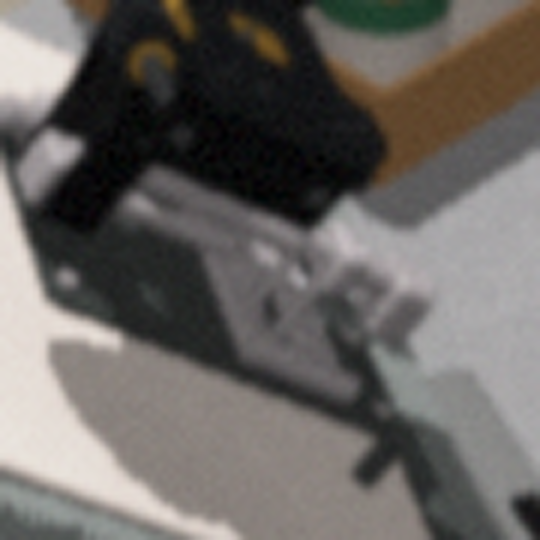

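View pics/t15.png

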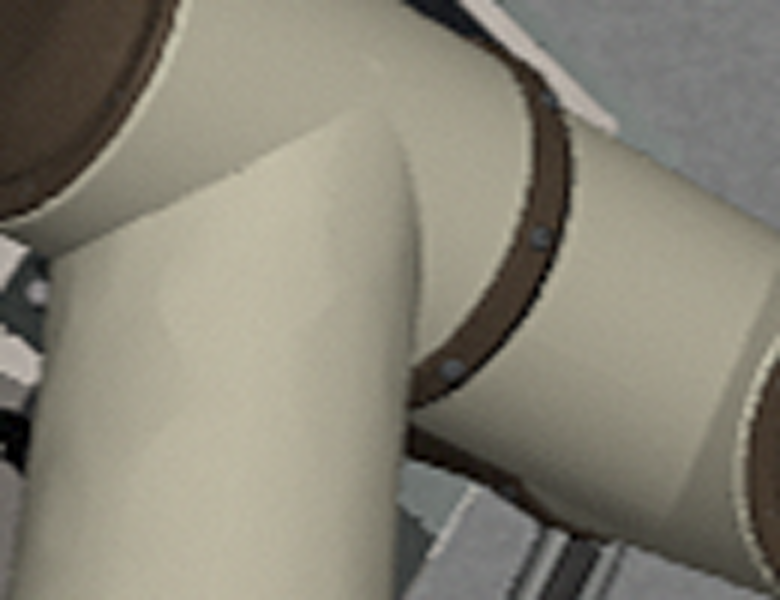

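Emit:
drive_tool(increments=[[[0.012, 0.001, 0], [0, 0, 0], 0], [[0.024, 0.001, 0], [0, 0, 0], 0], [[0.036, 0.001, 0], [0, 0, 0], 0], [[0.046, 0.001, 0], [0, 0, 0], 0], [[0.056, 0.001, 0], [0, 0, 0], 0], [[0.064, 0.001, 0], [0, 0, 0], 0], [[0.072, 0.001, 0], [0, 0, 0], 0], [[0.08, 0.001, 0], [0, 0, 0], 0]])

```text
time_s: 18.55
ee_pos: [0.5746, -0.0631, 0.2198]
eef_rot: [[-0.431, -0.851, 0.3], [-0.697, 0.525, 0.488], [-0.573, 0.001, -0.819]]
contact_force: [0.1, 1.1, -2.1]
grip_width: 0.25
```

Run:
```python
from go import *
inloop(); print(observe()["grip_width"]*87)
shaft("s16",(310,170,400,260),6)
```

```text
t 18.55 tcp loop mm [66.3 -0.  -6.9] F loop [-0.4  0.5 -2.3] rot err deg [0.  0.  0.1] q [-0.17  0.27 -0.08 -0.65 -1.07 -0.1 ] g 0.25
21.782882997692106
head loop mm [63.3 -0.   1.5] tip [-13.7   0.2   1.5]
```

View pics/s16_raw.png

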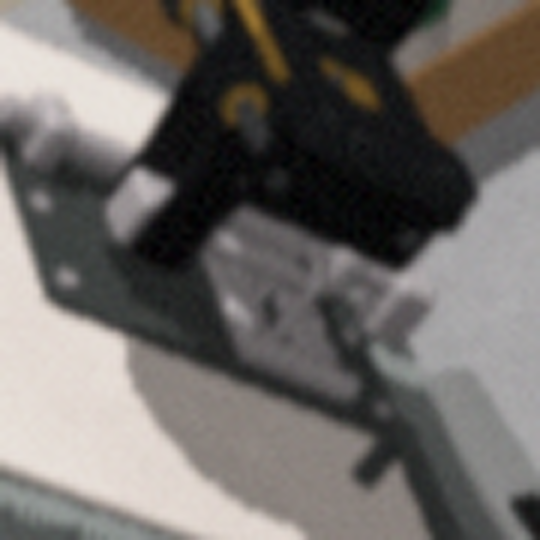

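Run:
```python
from h import *
acc=np.mean([capture("side").astype(float) for _ in range(4)],0)
c=acc[195:245,335:385]; c=np.clip((c-40)*1.6,0,255).astype(np.uint8)
cv2.imwrite("pics/s17.png",cv2.resize(c,None,fx=12,fy=12,interpolation=cv2.INTER_CUBIC))
```

```text
(no output)
```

View pics/s17.png

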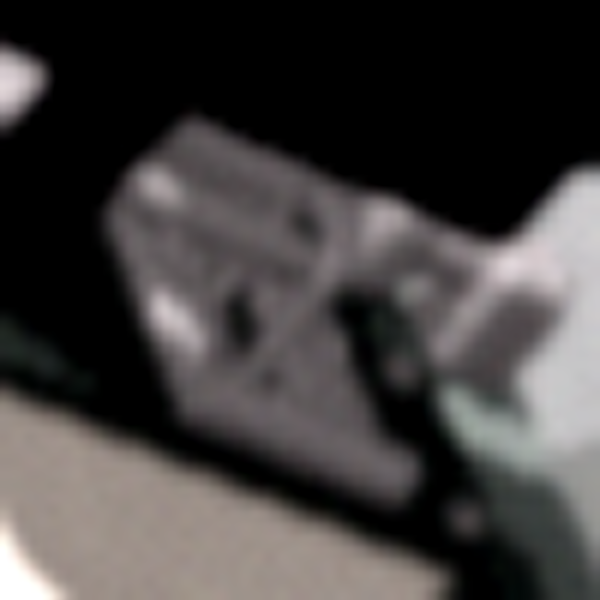

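Emit:
drive_tool(increments=[[[0.012, 0, 0], [0, 0, 0], 0], [[0.024, 0, 0], [0, 0, 0], 0], [[0.036, 0, 0], [0, 0, 0], 0], [[0.048, 0, 0], [0, 0, 0], 0], [[0.058, 0, 0], [0, 0, 0], 0], [[0.066, 0, 0], [0, 0, 0], 0], [[0.07, 0, 0], [0, 0, 0], 0], [[0.074, 0, 0], [0, 0, 0], 0]])

```text
time_s: 19.8
ee_pos: [0.5587, -0.0889, 0.1988]
eef_rot: [[-0.431, -0.851, 0.3], [-0.697, 0.525, 0.488], [-0.573, 0.001, -0.819]]
contact_force: [-0.1, -0.7, -1.9]
grip_width: 0.249
```

Run:
```python
from go import *
inloop(); print(observe()["grip_width"]*87)
shaft("s18",(320,180,400,260),7)
```

```text
t 19.8 tcp loop mm [29.4  0.  -6.9] F loop [-1.6 -0.2 -1.2] rot err deg [0.  0.  0.1] q [-0.23  0.28 -0.11 -0.67 -1.07 -0.02] g 0.249
21.672597440306326
head loop mm [26.4  0.   1.5] tip [-50.6   0.2   1.5]
```

View pics/s18_raw.png

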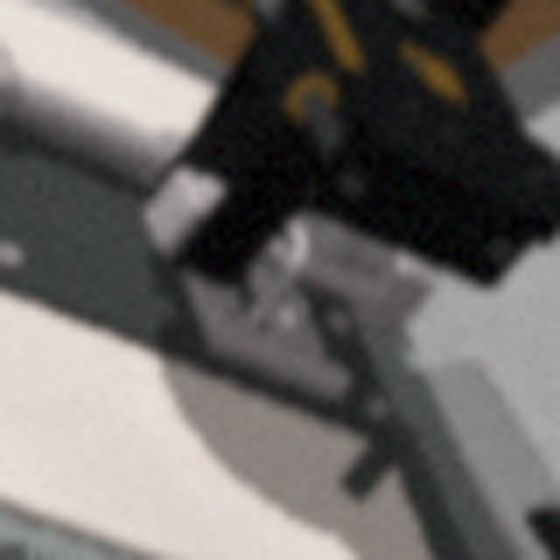

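Push on in 1 mm steps until the staple is felt.

Emit:
drive_tool(increments=[[[0.003, 0, 0], [0, 0, 0], 0], [[0.006, 0, 0], [0, 0, 0], 0], [[0.008, 0, 0], [0, 0, 0], 0], [[0.01, 0, 0], [0, 0, 0], 0], [[0.012, 0, 0], [0, 0, 0], 0], [[0.012, 0, 0], [0, 0, 0], 0]])

```text
time_s: 20.6
ee_pos: [0.5561, -0.093, 0.1952]
eef_rot: [[-0.431, -0.851, 0.3], [-0.697, 0.525, 0.488], [-0.573, 0.002, -0.819]]
contact_force: [-0.2, -0.3, -1.5]
grip_width: 0.25
```

Run:
```python
from go import *
inloop()
```

```text
t 20.6 tcp loop mm [23.4  0.1 -7. ] F loop [-1.2 -0.  -1.1] rot err deg [0.  0.  0.2] q [-0.24  0.29 -0.12 -0.67 -1.07 -0.01] g 0.25
```

Emit:
drive_tool(increments=[[[0.002, 0, 0], [0, 0, 0], 0], [[0.004, 0, 0], [0, 0, 0], 0], [[0.006, 0, 0], [0, 0, 0], 0], [[0.008, 0, 0], [0, 0, 0], 0], [[0.008, 0, 0], [0, 0, 0], 0]])

```text
time_s: 21.22
ee_pos: [0.5552, -0.0945, 0.1941]
eef_rot: [[-0.429, -0.851, 0.301], [-0.696, 0.525, 0.49], [-0.576, 0.001, -0.818]]
contact_force: [1.9, 5.7, 2.3]
grip_width: 0.253
```

Run:
```python
from go import *
inloop()
```

```text
t 21.23 tcp loop mm [21.4  0.1 -6.9] F loop [ 6.1  1.4 -1.5] rot err deg [ 0.  -0.1  0.1] q [-0.25  0.29 -0.12 -0.68 -1.07 -0.  ] g 0.253
```

Emit:
drive_tool(increments=[[[-0.001, 0, 0.001], [0, 0, 0], 0], [[-0.001, 0, 0.002], [0, 0, 0], 0], [[-0.001, 0, 0.003], [0, 0, 0], 0], [[-0.001, 0, 0.003], [0, 0, 0], 0]])

```text
time_s: 21.72
ee_pos: [0.5557, -0.0943, 0.1934]
eef_rot: [[-0.429, -0.851, 0.302], [-0.697, 0.525, 0.489], [-0.574, -0.0, -0.819]]
contact_force: [-0.4, 4.9, 5.5]
grip_width: 0.245
```

Run:
```python
from go import *
inloop()
```

```text
t 21.73 tcp loop mm [21.3 -0.3 -7.7] F loop [6.4 3.  2.2] rot err deg [ 0.1 -0.1  0.1] q [-0.24  0.29 -0.12 -0.68 -1.07 -0.  ] g 0.245
```

Emit:
drive_tool(increments=[[[-0.001, 0, 0.002], [0, 0, 0], 0.3], [[-0.001, 0, 0.002], [0, 0, 0], 0.4], [[-0.001, 0, 0.002], [0, 0, 0], 0.42], [[-0.001, 0, 0.002], [0, 0, 0], 0.42], [[-0.001, 0, 0.002], [0, 0, 0], 0.42]])

```text
time_s: 22.35
ee_pos: [0.5555, -0.094, 0.1914]
eef_rot: [[-0.431, -0.851, 0.3], [-0.697, 0.525, 0.488], [-0.573, 0.002, -0.82]]
contact_force: [0.7, -0.2, 0.7]
grip_width: 0.412
```

Run:
```python
from go import *
inloop()
shaft("s19",(320,180,400,260),7)
```

```text
t 22.35 tcp loop mm [20.3  0.1 -9.5] F loop [ 0.6 -0.7  0.5] rot err deg [0.  0.  0.2] q [-0.24  0.29 -0.12 -0.67 -1.06 -0.  ] g 0.412
head loop mm [17.3  0.1 -1.1] tip [-59.7   0.3  -1. ]
```

View pics/s19_raw.png

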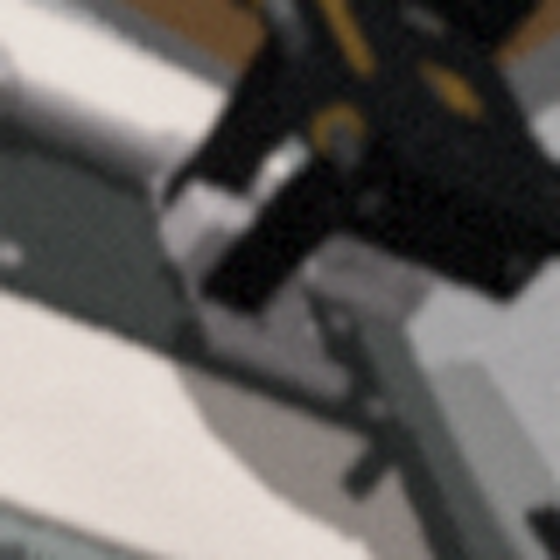

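Released; retreat straight out of the lid, then clear of the view.

Emit:
drive_tool(increments=[[[0, 0, -0.02], [0, 0, 0], 0.42], [[0, 0, -0.06], [0, 0, 0], 0.42], [[0, 0, -0.14], [0, 0, 0], 0.42], [[0, 0, -0.25], [0, 0, 0], 0.42], [[0, 0, -0.36], [0, 0, 0], 0.42], [[0.1, -0.1, -0.45], [0, 0, 0], 0.42], [[0.1, -0.2, -0.45], [0, 0, 0], 0.42], [[0.1, -0.3, -0.45], [0, 0, 0], 0.42], [[0.1, -0.3, -0.45], [0, 0, 0], 0.42]])

```text
time_s: 23.52
ee_pos: [0.5959, -0.3191, 0.3431]
eef_rot: [[-0.434, -0.851, 0.297], [-0.695, 0.526, 0.49], [-0.573, 0.006, -0.819]]
contact_force: [-0.8, -0.6, -0.9]
grip_width: 0.424
```

Run:
```python
from go import *
inloop()
a=capture("side");b=capture("top");cv2.imwrite("pics/s20.png",a);cv2.imwrite("pics/t20.png",b)
crop("side","s20c",320,170,420,270,a);crop("top","t20c",330,190,430,290,b)
```

```text
t 23.52 tcp loop mm [ -32.6 -152.1  212.8] F loop [-1.3  0.3 -0.2] rot err deg [-0.2  0.   0.4] q [-0.56  0.46  0.51 -0.61 -1.62 -0.03] g 0.424
s20c scale 6
t20c scale 6
```

View pics/s20c.png

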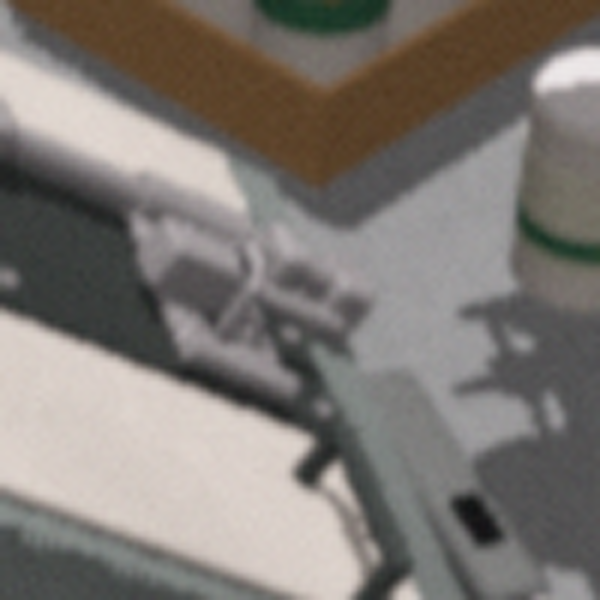

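View pics/t20.png

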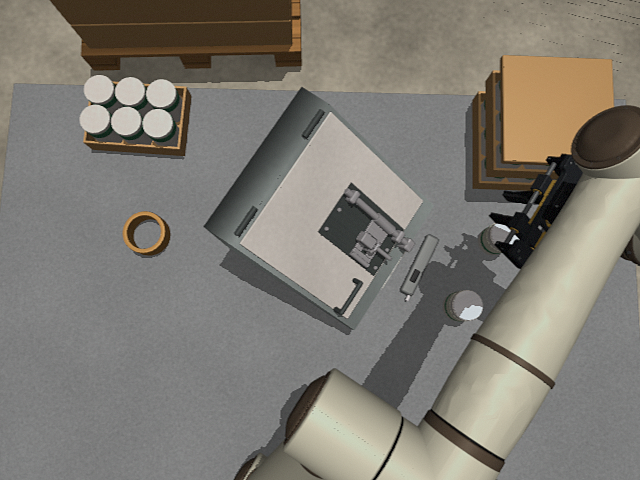

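Run:
```python
import sys
from h import *
a=cv2.imread("pics/t20.png")[220:270,345:410]
cv2.imwrite("pics/t21.png",cv2.resize(a,None,fx=12,fy=12,interpolation=cv2.INTER_CUBIC))
b=cv2.imread("pics/s20.png")[195:245,335:385]
cv2.imwrite("pics/s21.png",cv2.resize(b,None,fx=12,fy=12,interpolation=cv2.INTER_CUBIC))
```

```text
(no output)
```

View pics/t21.png

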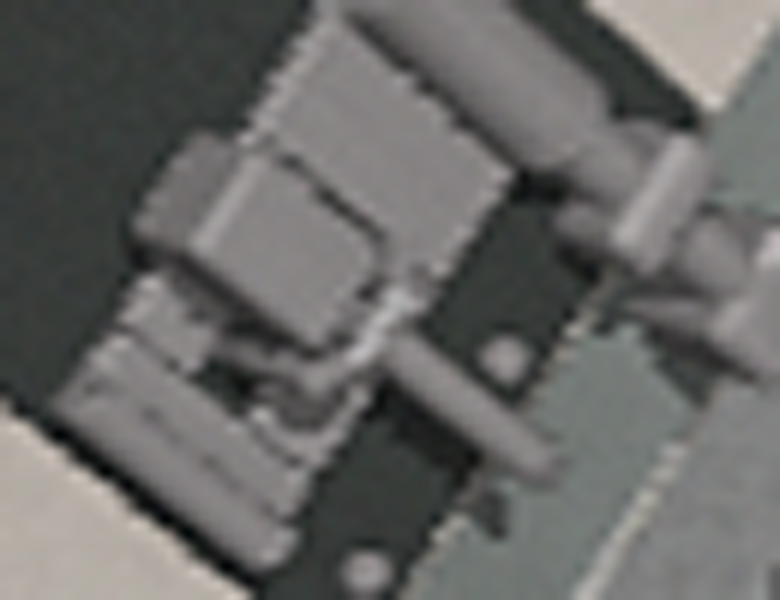

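View pics/s21.png

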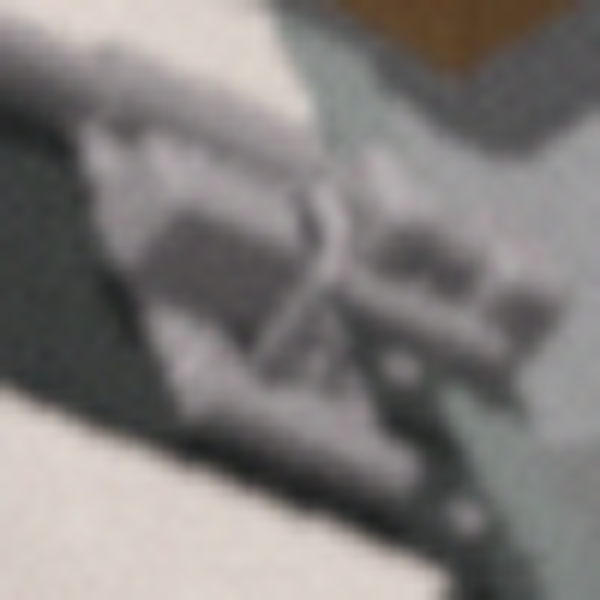

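Run:
```python
from rig import *
print(job_done(),observe()["time_s"])
```

```text
the job is handed in; nothing more can be done
the job is handed in; nothing more can be done
```

The bin is locked up and the job is handed in, at about 23.6 s of the 72 s allowed. No verdict came back, so what follows is from my own checks.

- **Bolt:** I pushed it down until it hit a firm stop (about 13 N) with the hasp still standing. It travelled about 31 mm, because by my fit it started partly down rather than fully drawn back.
- **Hasp:** I pushed it past its balance point and it fell over by itself. The pictures show it flat, with the staple standing through its slot.
- **Pin:** I gripped it by the head and slid it down the slope through the loop until I felt it touch the staple (about 7 N). I then lowered the head onto the hasp and let go. The last top and side pictures show the shank through the loop pointing down the slope. The head is square against the staple, and the gripper is clear.
- **Bystanders:** the tins, tape roll and cutter look unmoved in the last top picture. I compared them by eye only and did not measure their positions again.

The camera fit was good to about 2 mm. The head met the staple about 2 mm further down than I had estimated, within that margin. No check failed.

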